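# Secure the chemical chest with a snap hook

## Task

Secure the yellow chemical chest: fold its hasp strap down flat over the staple, then take the loose snap hook and press it sideways onto one leg of the staple until its sprung gate flicks shut behind the leg, and leave it lying flat on the folded strap. Work by feel and never force the hook against the chest or its fittings (keep clearly below 15 N); leave the lid shut and the other things where they are.

Things in the scene. Friction and masses are not known exactly. Their poses are not given: they have to be found in the camera images.
- chest: Fixed yellow steel chest 400 (x) x 380 (y) mm with its lid, hasp strap and staple; origin under the middle of its base, x to its rear (away from the robot), y to its left, z up. Top: a flat front deck, 134 mm deep, 140 mm above the base, and behind it the lid, 4 mm higher. The staple stands 125 mm in front of the middle.
- hasp_pin (a point): Pin of the hasp strap on the lid's front edge, 56 mm in front of the chest's middle and 9 mm above the deck; the pin lies along y, axes as the chest's. The lid (2 kg, hinged along its rear edge) starts shut and stays shut.
- hasp (a joint): Angle of the steel hasp strap (rad): 0 = folded forward, flat over the deck with the staple standing up through its slot; grows as it is lifted and swung back to the lid (1.57 upright, 2.7 at most). Stiff hinge (0.08 N m): it stays where left. Strap 56 mm wide, 4 thick, 141 long; slot 28 mm wide, from 34 to 104 mm from the pin. Folded, its top is 11 mm above the deck.
- hasp_tab (a point): Centre of the strap's plain end tab beyond the slot, 122 mm from the pin: where to press the strap down. A rolled lip, 6 mm thick, ends the tab.
- staple_front_leg (a point): Marked place of the front (robot-side) leg of the staple, on the deck's pattern, not the steel itself: the staple is bolted by hand through slotted holes and truly stands up to 8 mm off this, either way along the chest's x and y (not turned). Its true place is not measured: see or feel it. Point 23 mm above the deck, 89 mm in front of the pin, axes as the chest's.
- staple_rear_leg (a point): The same for the rear leg, 49 mm in front of the pin. Staple: a rigid upright U of 10 mm round steel bar, legs vertical, 40 mm apart along the chest's x, the top bar's underside 36 mm above the deck: over the folded strap the opening is 25 mm high, 30 wide. Either leg will do; the front one has free deck before it. (The steel legs: staple_c1 front, staple_c5 rear.)
- hook: Loose steel snap hook lying flat: 125 mm long, 38 wide, 10 thick, about 0.2 kg. Origin under the centre of its shank; x from the eye (its end at x = -49 mm) to the bow (end at 75.5), y to the closed spine side (a 10 mm bar along y = +12.5), z up. The gate is on the -y side. The nose, of 10 mm bar, bends back along y = -14.5; its rounded tip, 12 mm thick, ends at x = 54.5.
- hook_shank (a point): Centre of the hook's flat shank (30 mm along x, 14 wide, 5 mm above the hook's underside): the place to grip it. Axes as the hook's. It may turn or shift a little in the fingers under load.
- hook_mouth (a point): Mouth of the hook, beside the nose tip, at x = 48, y = -14.5 mm from the shank's centre: a staple leg enters here from the -y side, pressing the gate in. Leg axis at x = 47 to 50: nearer the pivot the gate jams on the spine, farther out the leg stands on the nose. It is past the nose once its axis is at y above -3.5.
- hook_bow (a point): Seat in the hook's bow, at x = 59.5, y = -1 mm from the shank's centre. The leg, once past the nose, is drawn along the hook to here; only beyond x = 57 does it clear the gate, which then flicks shut. Leg axis against the bow's end: x = 60.5; against the spine: y = 2.5.
- gate (a joint): Angle of the brass-coloured gate (rad): 0 = shut, opens inwards to the spine, at most 0.75. 7 mm round bar, 30 mm long from its pivot at x = 24, y = -14.5 mm of the hook. Its spring always closes it: about 2.5 N at the tip at first, 4 N fully open.
- padlock: Brass padlock lying on the table, about 72 x 44 x 18 mm; origin under its body. Leave alone.
- keytag: Red key tag with a brass key, about 110 x 30 x 6 mm; origin under the tag's middle. Leave alone.
- carton: Small cardboard carton 90 x 130 x 70 mm; origin under its middle. Leave alone.
- bottle_left: White bottle, 68 mm wide, 160 mm high, left of the chest; origin under its middle. Leave alone.
- bottle_lid: White bottle, 62 mm wide, 120 mm high, standing on the chest lid, to the left behind the hasp; origin under its middle. Leave it standing.
- tape: Yellow roll of tape, 90 mm wide, 24 mm high; origin under its middle. Leave alone.
- cup: Blue measuring cup, 76 mm wide, 85 mm high; origin under its middle. Leave alone.

How it is judged:
By the outcome, as a careful person would: the job done as asked, in the order asked, and still so for the second after the job is handed in, with the robot touching nothing.
It also fails if it takes over 70 s, if anything falls off the work surface, if the arm or the gripper's body presses on something with over 40 N, if the wrist force passes 120 N, or if a joint passes its speed limit or range.

## Robot

A 6-joint arm with a two-finger parallel gripper is mounted at the origin on the work surface. World frame = base frame: x ahead of the robot, y to its left, z up, the work surface at z = 0. Lengths are in m, angles in rad, forces in N, time in s.
With the tool pointing down it reaches from about 0.325 to 1 m from the base axis. Payload 5.1 kg.
Tool frame: the origin (TCP) lies between the finger pads; the fingertips stand 25 mm ahead of it and the grasp point (between the pads) lies 6 mm ahead of it (nose_length is the distance from the TCP to the fingertips, in m); z points along the fingers, y is the direction in which the jaws open and shut (so a half turn about z gives the same grasp; the last joint's range is limited). The gripper opens to 85 mm and grips with 20 to 120 N. Pads are 22 mm wide; open, the fingers measure 114 mm over their backs; the gripper's body (76 mm by 85 mm) begins 54 mm behind the grasp point. The pads swing forward as they close: fully open they stand 13 mm farther back than shut.
Start: joints at [-1.332, 0.124, 1.65, -0, 1.367, -0.083], TCP at [0.206, -0.617, 0.231] pointing down, gripper open.
Joint ranges: [-2.61, 2.61], [-1.02, 2.33], [0.03, 2.71], [-1.35, 4.49], [0.32, 2.68], [-2.91, 2.91]. Speed limits (rad/s): [2.57, 2.57, 3.14, 3.14, 3.14, 3.14].

## Interface

Orientations are given as [roll, pitch, yaw] about the fixed x, y, z axes, in that order (R = Rz(yaw) Ry(pitch) Rx(roll)).
In Python, from cell import * gives the robot as it stands. The module is installed in compiled form; this text tells all that it offers.
- The arm moves only by the tool play_rows, never from a script. Its argument "deltas" is a list of rows, each a list of 4 numbers: the shift along the tool's x, y, z in units of 40 mm (1.0 is 40 mm), then the turn about the tool's z in units of 6 degrees (1.0 is 6 degrees). A call has 1 to 20 rows; each row shifts and turns the pose as measured when the row begins, along the tool's axes as they then stand; what a row does not reach is not made up. A row lasts 1/10 s, in which the tool goes at most 50 mm and 8.59 degrees, less where a joint would pass 70% of its speed; a pose out of reach is approached as far as the arm can. A call is refused whole if a number of a shift passes 1 or a number of a turn 1, either way. A call with a gripper value outside its range is refused whole. "claw" is the finger opening in mm, from 0 to 85.4, set as the call begins (left out, the last holds). The fingers move at their own pace and stop on an object; the grip force is fixed at half the most. Time passes only in rows, so rows that do not move let the fingers close. It gives the time, the measured TCP pose, the force and the opening at its end, in the units of the state.
- observe(): the state, without advancing time (a new reading comes with each control period).
- read_camera(name): name is "side" or "top"; returns the picture (420x560x3 uint8, red, green, blue); there is no depth.
- camera_model(name): a dict with "fx", "fy", "cx", "cy" (pixels), "D" ([k1, k2, p1, p2, k3] as OpenCV has them; the pictures are not rectified), "R" (3x3) and "t" (3): a world point X has camera coordinates R X + t. Camera axes: x right, y down, z forward; pixel columns grow to the right and rows downward; lengths in m; the calibration is good to about 2 mm. A picture is of the moment at which its call begins. camera_model takes no time and is no camera call.
- hand_in(): hands the job in, once; it reports no verdict.
Trained networks look in the newest picture that a camera, given by its name, has taken for a name from the list of things; names that differ only in an ending like _2 or _b are one class to them, and where a whole thing is asked for, a point or a joint stands for the part that bears it (a point fixed in the world has none). Each returns a list of dicts, best first, with "conf" (0 to 1); they miss things now and then, are a little off and sometimes report something else, mostly with a low value. They report only what shows in the picture. A call takes as long as a camera call.
- search_frame(camera, name): "bbox" ([left, top, width, height] in pixels, round what is visible of it).
- silhouettes(camera, name): "region" (420x560 bool, what is visible of it) and "bbox" ([left, top, width, height] in pixels, round what is visible of it).
The state is a dict: "time_s": time; "q": joint angles; "joint_vel": joint speeds; "joint_torque": joint torques, N m; "eef_pos": TCP position; "eef_rot": TCP orientation; "wrist_force": force on the tool from outside, world axes, zero at the start; "moment": the same for the moment, N m; "finger_gap": finger opening in m.
Only numpy, scipy, OpenCV 4.12 (cv2) and the standard library are available. Lean on these libraries where they do the work, as an engineer would, in place of code of your own. Each camera call takes 0.05 s, during which the arm holds its last target.

## Working session

There is one attempt and no reset: what is moved stays moved. The work goes in short steps, Python scripts to look and compute and a tool call to move; the robot and the scene stay as the last step left them, time stands still between calls to the robot, and variables do not carry over. Pictures are saved under pics/ and viewed, and the job is handed in when it is done.

Besides the shell and the picture viewer there is one more tool, called after "Call:" as name(argument=value, ...) on one line, values as JSON. play_rows: Moves the arm, as the interface text tells. Its arguments: {"type":"object","properties":{"deltas":{"type":"array"},"claw":{"type":"number"}},"required":["deltas"]}

```bash
mkdir -p pics; cat > h.py <<'E'
from cell import *
import numpy as np, cv2
def snap(cam,fn):
    im=read_camera(cam); cv2.imwrite('pics/'+fn,cv2.cvtColor(im,cv2.COLOR_RGB2BGR)); return im
def cm(cam):
    m=camera_model(cam); K=np.array([[m['fx'],0,m['cx']],[0,m['fy'],m['cy']],[0,0,1.]]); return K,np.array(m['D'],float),np.array(m['R'],float),np.array(m['t'],float)
def proj(cam,P):
    K,D,R,t=cm(cam); P=np.atleast_2d(np.array(P,float))
    return cv2.projectPoints(P.reshape(-1,1,3),cv2.Rodrigues(R)[0],t,K,D)[0].reshape(-1,2)
def ray(cam,uv):
    K,D,R,t=cm(cam); n=cv2.undistortPoints(np.array(uv,float).reshape(-1,1,2),K,D).reshape(-1,2)
    d=np.c_[n,np.ones(len(n))]@R; return -R.T@t,d
def atz(cam,uv,z):
    c,d=ray(cam,uv); s=(z-c[2])/d[:,2]; return c+d*s[:,None]
def big(fn,out,x,y,w,h,k):
    im=cv2.imread('pics/'+fn)[y:y+h,x:x+w]; cv2.imwrite('pics/'+out,cv2.resize(im,None,fx=k,fy=k,interpolation=cv2.INTER_CUBIC))
E
python3 - <<'E'
from h import *
np.set_printoptions(precision=4,suppress=True)
snap('top','t0.png');snap('side','s0.png')
for c in('top','side'):
    K,D,R,t=cm(c);print(c,K[0,0],-R.T@t,R[2])
    for n in('chest','hook','hasp','staple_front_leg','hook_shank','padlock'):
        print(n,[(r['bbox'],round(r['conf'],2)) for r in search_frame(c,n)][:3])
print(observe())
E
```

```text
top 452.98266059815535 [0.3339 0.0082 1.2637] [ 0.1966  0.0039 -0.9805]
chest [([140.4, 90.5, 160.1, 168.2], 0.79)]
hook [([347.5, 227.3, 19.0, 40.9], 0.75), ([429.6, 190.2, 33.0, 31.9], 0.19)]
hasp [([196.3, 151.7, 31.0, 42.4], 0.55)]
staple_front_leg [([140.9, 91.8, 154.1, 162.6], 0.71), ([379.5, 180.9, 16.1, 27.6], 0.51), ([79.8, 231.0, 39.9, 28.1], 0.38)]
hook_shank [([350.3, 225.8, 18.2, 47.1], 0.57), ([82.5, 233.0, 38.1, 26.7], 0.24)]
padlock [([380.0, 183.0, 18.7, 25.6], 0.64)]
side 382.5231575321614 [0.3669 0.9641 0.9136] [ 0.1593 -0.7464 -0.6462]
chest [([152.0, 180.1, 161.6, 132.8], 0.79)]
hook [([304.7, 189.1, 29.8, 6.3], 0.42), ([150.9, 180.6, 161.5, 135.8], 0.2)]
hasp [([233.8, 183.3, 27.2, 51.1], 0.68)]
staple_front_leg [([155.6, 182.7, 157.4, 131.2], 0.79)]
hook_shank []
padlock [([278.3, 168.4, 16.6, 14.2], 0.57)]
{'time_s': 0.7, 'q': array([-1.3316,  0.1238,  1.6503,  0.    ,  1.3675, -0.0826]), 'joint_vel': array([ 0.0001, -0.001 , -0.0009,  0.0003,  0.001 , -0.0003]), 'joint_torque': array([  0.0013, -42.3449, -36.5659,   0.    ,   0.0005,  -0.    ]), 'eef_pos': array([ 0.2056, -0.6166,  0.2308]), 'eef_rot': array([-3.1416, -0.    ,  0.3218]), 'wrist_force': array([-0.0165,  0.4288,  0.2754]), 'moment': array([-0.0091,  0.0383,  0.0231]), 'finger_gap': 0.08541826316139392}
```

```bash
python3 - <<'E'
from h import *
big('t0.png','t0b.png',130,80,260,195,3)
big('s0.png','s0b.png',140,150,200,150,4)
E
```

```text
(no output)
```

View pics/t0.png

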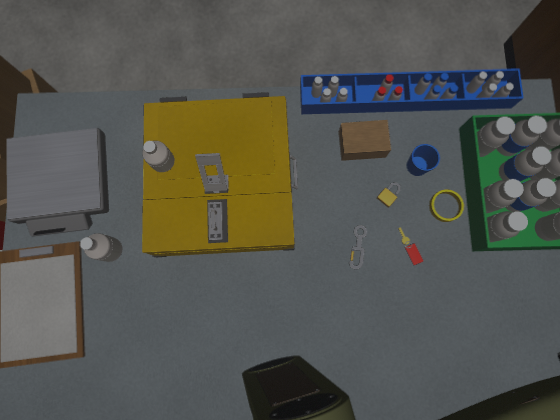

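View pics/t0b.png

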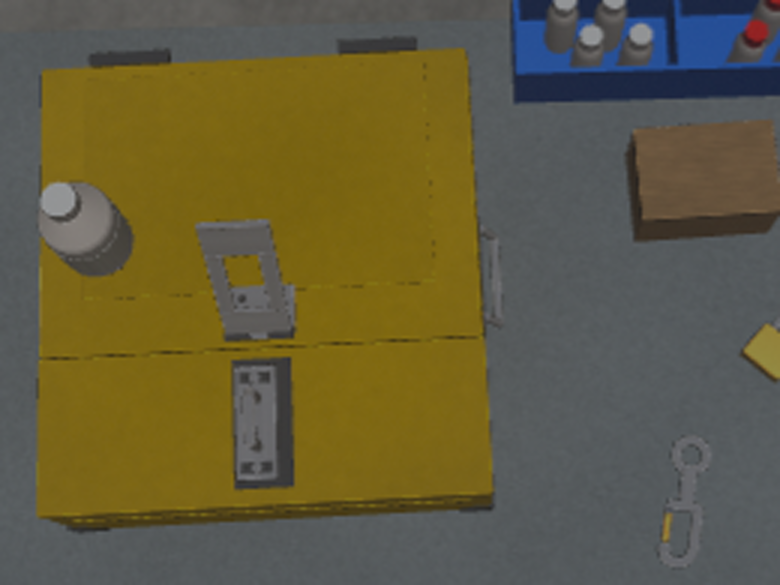

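View pics/s0b.png

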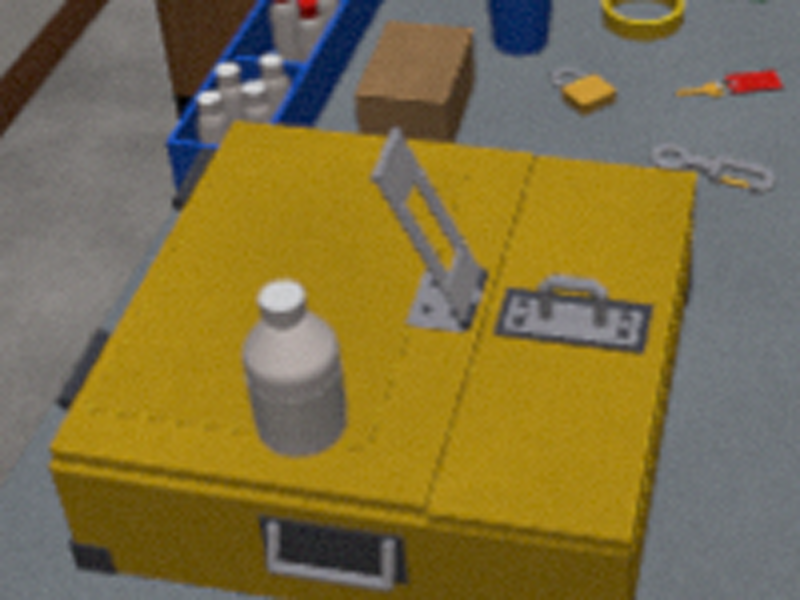

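View pics/s0.png

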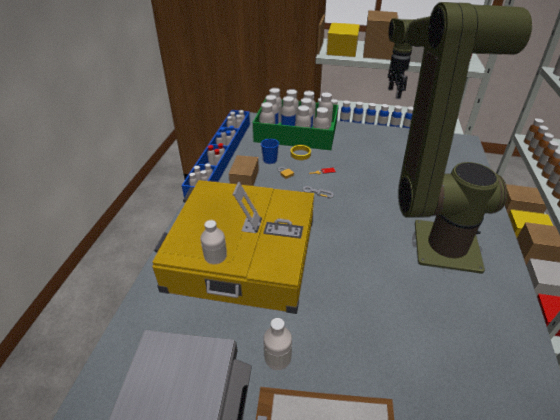

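The top view shows the chest at about (143–294, 97–252), with the strap raised and leaning back at about (212, 172) and the staple at about (217, 221). The hook lies at about (358, 247), with its bow towards the robot and its gate to image-left. The side view agrees. Next I'll fit the poses.

```bash
cat > fit.py <<'E'
from h import *
from scipy.optimize import least_squares
def cw(p,P):
    c,s=np.cos(p[2]),np.sin(p[2]); P=np.atleast_2d(P); return np.c_[p[0]+c*P[:,0]-s*P[:,1],p[1]+s*P[:,0]+c*P[:,1],P[:,2]]
E
python3 - <<'E'
from fit import *
np.set_printoptions(precision=4,suppress=True)
C=np.array([[-.2,.19,.14],[-.2,-.19,.14],[.2,-.19,.144],[.2,.19,.144]])
T=np.array([[38,516],[491,494],[466,50],[42,72]])/3+[130,80]
S=np.array([[633,545],[695,175],[235,122],[55,455]])/4+[140,150]
f=lambda p,w=(1,1):np.r_[w[0]*(proj('top',cw(p,C))-T).ravel(),w[1]*(proj('side',cw(p,C))-S).ravel()]
for w in((1,1),(1,0),(0,1)):
    r=least_squares(f,[.7,.2,0],args=(w,));print(r.x,f(r.x,w).reshape(-1,2).round(1).tolist())
big('t0.png','t0c.png',190,140,60,110,5)
big('t0.png','t0h.png',335,215,50,60,10)
E
```

```text
[0.6456 0.1793 0.0271] [[-1.4, 2.2], [0.7, 1.4], [0.4, -1.6], [-1.9, -1.5], [1.0, -1.1], [1.7, -0.9], [-0.5, -1.5], [-2.7, -1.6]]
[0.6462 0.1779 0.0247] [[-1.0, 1.7], [1.1, 1.3], [1.1, -1.7], [-1.2, -1.9], [0.0, -0.0], [0.0, -0.0], [-0.0, -0.0], [-0.0, -0.0]]
[0.6442 0.1827 0.0309] [[-0.0, 0.0], [-0.0, 0.0], [-0.0, -0.0], [-0.0, -0.0], [1.7, -0.2], [1.7, -0.4], [-0.8, -0.7], [-2.7, -0.3]]
```

View pics/t0h.png

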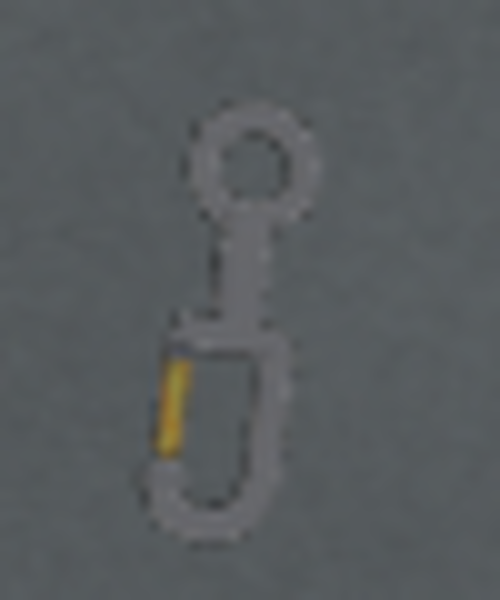

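View pics/t0c.png

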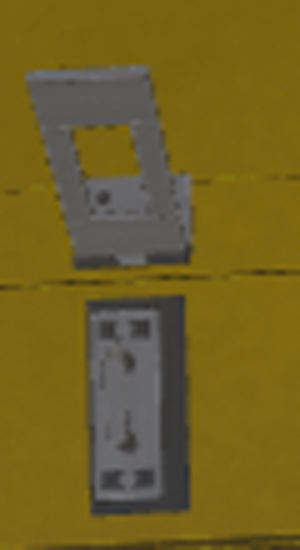

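```bash
python3 - <<'E'
from fit import *
np.set_printoptions(precision=4,suppress=True)
p=[.6456,.179,.027]
def ch(P): 
    d=P[:,:2]-np.array(p[:2]);c,s=np.cos(p[2]),np.sin(p[2]);return np.c_[d[:,0]*c+d[:,1]*s,-d[:,0]*s+d[:,1]*c]
U=lambda a,o,k:np.array(a,float)/k-0.5/k*0+o
leg=U([[128,443],[128,362],[126,405],[138,406]],[190,140],5)
P=atz('top',leg,.142);print('front leg,rear leg base, plate c, pattern c',P,ch(P))
ss=U([[545,318],[600,323],[550,283],[603,292]],[140,150],4)
P=atz('side',ss[:2],.142);print('side legs base',P,ch(P));P=atz('side',ss[2:],.18);print('side bar ends',P,ch(P))
print('nominal legs',cw(p,[[-.145,0,.163],[-.105,0,.163]]))
h=U([[257,100],[255,165],[208,540],[275,380],[263,465],[175,365],[170,410],[165,455]],[335,215],10)
P=atz('top',h,.005);print('hook',P)
pin=cw(p,[[-.056,0,.149]])[0]; 
for a in (1.7,1.8,1.9,2.0,2.1,2.2):
    q=cw(p,[[-.056-.141*np.cos(a),.028,.149+.141*np.sin(a)],[-.056-.141*np.cos(a),-.028,.149+.141*np.sin(a)]]); print(a,proj('top',q).round(1).tolist(),proj('side',q).round(1).tolist())
print('pin',pin,'obs top',U([[30,75],[148,68]],[190,140],5).tolist(),'side',U([[378,180],[397,130]],[140,150],4).tolist())
E
```

```text
front leg,rear leg base, plate c, pattern c [[0.4993 0.1795 0.142 ]
 [0.5404 0.1796 0.142 ]
 [0.5185 0.1806 0.142 ]
 [0.5179 0.1745 0.142 ]] [[-0.1463  0.0044]
 [-0.1051  0.0035]
 [-0.127   0.005 ]
 [-0.1278 -0.001 ]]
side legs base [[0.5392 0.1801 0.142 ]
 [0.4991 0.1771 0.142 ]] [[-0.1063  0.004 ]
 [-0.1465  0.0021]]
side bar ends [[0.5347 0.1831 0.18  ]
 [0.4963 0.1846 0.18  ]] [[-0.1107  0.0071]
 [-0.1491  0.0097]]
nominal legs [[0.5007 0.1751 0.163 ]
 [0.5406 0.1762 0.163 ]]
hook [[ 0.519  -0.2066  0.005 ]
 [ 0.5007 -0.2049  0.005 ]
 [ 0.3973 -0.1859  0.005 ]
 [ 0.4407 -0.2069  0.005 ]
 [ 0.4174 -0.2022  0.005 ]
 [ 0.4455 -0.1795  0.005 ]
 [ 0.4331 -0.1774  0.005 ]
 [ 0.4208 -0.1754  0.005 ]]
1.7 [[193.9, 171.7], [219.0, 170.3]] [[248.7, 192.3], [253.6, 179.8]]
1.8 [[194.0, 166.0], [219.0, 164.7]] [[243.7, 192.5], [248.7, 180.1]]
1.9 [[194.3, 160.7], [219.1, 159.4]] [[238.8, 193.0], [244.0, 180.7]]
2.0 [[194.7, 155.8], [219.3, 154.5]] [[234.2, 194.0], [239.6, 181.7]]
2.1 [[195.1, 151.4], [219.6, 150.1]] [[229.9, 195.4], [235.4, 183.1]]
2.2 [[195.7, 147.6], [219.9, 146.3]] [[226.0, 197.2], [231.6, 184.8]]
pin [0.5896 0.1775 0.149 ] obs top [[196.0, 155.0], [219.6, 153.6]] side [[234.5, 195.0], [239.25, 182.5]]
```

Call:
play_rows(deltas=[[0,0,-1,0.94],[0,0,-1,0.94],[0,0,-1,0.94],[0.65,-0.98,0,0],[0.65,-0.98,0,0],[0.65,-0.98,0,0],[0.65,-0.98,0,0],[0.65,-0.98,0,0],[0.65,-0.98,0,0],[0.65,-0.98,0,0],[0.65,-0.98,0,0],[0.65,-0.98,0,0],[0.65,-0.98,0,0],[0.65,-0.98,0,0],[0.65,-0.98,0,0],[0.65,-0.98,0,0],[0.65,-0.98,0,0],[0.65,-0.98,0,0],[0.65,-0.98,0,0]], claw=0)

```text
time_s: 2.6
eef_pos: [0.6266, 0.0356, 0.36]
eef_rot: [3.137, -0.011, 0.003]
wrist_force: [0.7, -0.1, 0.2]
finger_gap: 0.0004
```

Call:
play_rows(deltas=[[0.49,-0.9,0,-0.2],[0.49,-0.9,0,0],[0.49,-0.9,0,0],[0.49,-0.9,0,0],[0,0,0.8,0],[0,0,0.8,0],[0,0,0.8,0],[0,0,0,0]])

```text
time_s: 3.4
eef_pos: [0.7085, 0.196, 0.2607]
eef_rot: [3.138, -0.014, 0.034]
wrist_force: [0.6, 0.2, -1.2]
finger_gap: -0.0002
```

```bash
python3 - <<'E'
from h import *
snap('top','t1.png');snap('side','s1.png');o=observe();print(o['eef_pos'],o['eef_rot'],o['wrist_force'])
a=cv2.imread('pics/t1.png')[90:260,130:310];b=cv2.imread('pics/s1.png')[150:320,140:320]
cv2.imwrite('pics/m1.png',cv2.resize(np.hstack([a,b]),None,fx=2.2,fy=2.2,interpolation=cv2.INTER_CUBIC))
E
```

```text
[0.71073858 0.19618953 0.26750502] [ 3.13965359 -0.02291042  0.03399739] [ 0.43541866 -0.63691154  0.66827313]
```

View pics/m1.png

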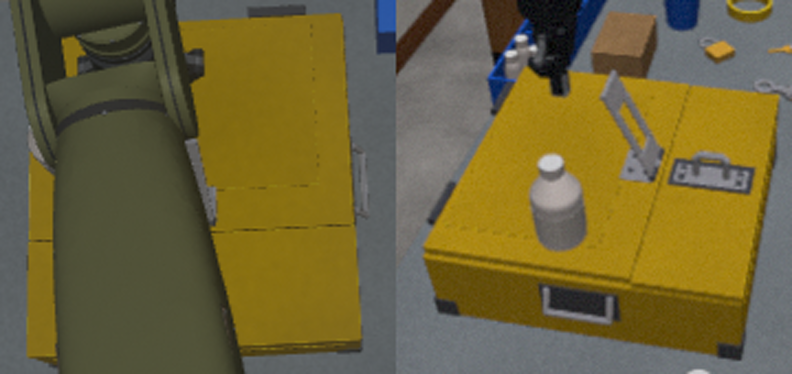

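Call:
play_rows(deltas=[[-0.5,0.09,-0.11,0],[-0.5,0.09,-0.11,0],[-0.5,0.09,-0.11,0],[-0.5,0.09,-0.11,0],[-0.5,0.09,-0.11,0],[-0.42,0,0.02,0],[-0.42,0,0.02,0],[-0.42,0,0.02,0],[-0.3,0,0.15,0],[-0.3,0,0.15,0],[0,0,0,0]])

```text
time_s: 4.6
eef_pos: [0.5416, 0.171, 0.3063]
eef_rot: [-3.134, -0.077, 0.029]
wrist_force: [0.0, -0.9, -0.1]
finger_gap: 0.0002
```

```bash
cat > duo.py <<'E'
import sys
from h import *
n=sys.argv[1]
a=snap('top','t%s.png'%n);b=snap('side','s%s.png'%n);o=observe();np.set_printoptions(precision=4,suppress=True);print(o['time_s'],o['eef_pos'],o['eef_rot'],o['wrist_force'],o['finger_gap'])
x,y,w,h=[int(v) for v in sys.argv[2].split(',')];X,Y,W,H=[int(v) for v in sys.argv[3].split(',')]
k=min(395/w,590/h);K=min(395/W,590/H)
A=cv2.resize(a[y:y+h,x:x+w],None,fx=k,fy=k,interpolation=cv2.INTER_CUBIC);B=cv2.resize(b[Y:Y+H,X:X+W],None,fx=K,fy=K,interpolation=cv2.INTER_CUBIC)
M=np.zeros((max(len(A),len(B)),A.shape[1]+B.shape[1],3),np.uint8);M[:len(A),:A.shape[1]]=A;M[:len(B),A.shape[1]:]=B
cv2.imwrite('pics/m%s.png'%n,M[:,:,::-1]);print(M.shape,k,K)
E
python3 duo.py 2 130,90,180,170 180,120,150,150
```

```text
4.7 [0.5427 0.1711 0.3067] [-3.1344 -0.0781  0.0288] [ 0.0473 -0.5278  1.0663] 0.0004462734250845294
(395, 790, 3) 2.1944444444444446 2.6333333333333333
```

View pics/m2.png

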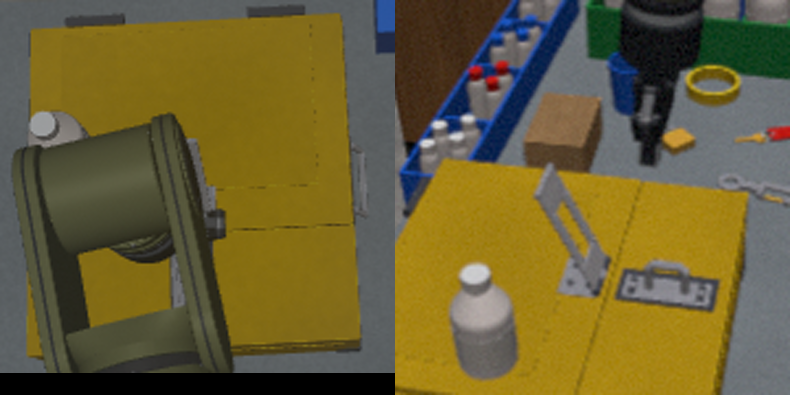

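The arm passed just above the strap: z drifted up, and the side view shows the strap still raised. I'll go back behind it, this time lower and slower.

Call:
play_rows(deltas=[[0,0,-0.5,0],[0,0,-0.5,0],[0.6,-0.05,0,0],[0.6,-0.05,0,0],[0.6,-0.05,0,0],[0.6,-0.05,0,0],[0.6,-0.05,0,0],[0.6,-0.05,0,0],[0,0,0,0]])

```text
time_s: 5.6
eef_pos: [0.6936, 0.1869, 0.3577]
eef_rot: [-3.135, -0.078, 0.027]
wrist_force: [-0.4, 0.3, -0.0]
finger_gap: -0.0
```

```bash
cat > to.py <<'E'
import sys
from h import *
from scipy.spatial.transform import Rotation as Ro
np.set_printoptions(precision=4,suppress=True)
o=observe();R=Ro.from_euler('xyz',o['eef_rot']).as_matrix()
print('t',o['time_s'],'pos',o['eef_pos'],'rot',o['eef_rot'],'q',o['q'],'F',o['wrist_force'],'tip',o['eef_pos']+R[:,2]*.025)
p=o['eef_pos']
for a in sys.argv[1:]:
    t=np.array([float(v) for v in a.split(',')]);print(a,'units',(R.T@(t-p)/.04));p=t
E
python3 to.py .690,.180,.285 .60,.178,.285 .56,.178,.285 .521,.178,.265 .491,.178,.24 .476,.178,.22 .468,.178,.195
```

```text
t 5.6 pos [0.6936 0.1869 0.3577] rot [-3.135  -0.0777  0.0273] q [ 0.1909  0.1812  1.3782 -0.0062  1.5045  1.7343] F [-0.3773  0.3448 -0.0253] tip [0.6956 0.1871 0.3327]
.690,.180,.285 units [-0.2358  0.1821  1.8026]
.60,.178,.285 units [-2.2437 -0.0127 -0.1746]
.56,.178,.285 units [-0.9966 -0.0278 -0.0774]
.521,.178,.265 units [-1.0105 -0.0239  0.423 ]
.491,.178,.24 units [-0.796  -0.0168  0.565 ]
.476,.178,.22 units [-0.4125 -0.0072  0.4695]
.468,.178,.195 units [-0.2478 -0.0015  0.6076]
```

Call:
play_rows(deltas=[[-0.08,0.06,0.6,0],[-0.08,0.06,0.6,0],[-0.08,0.06,0.6,0],[0,0,0,0]])

```text
time_s: 6.0
eef_pos: [0.6915, 0.1798, 0.2822]
eef_rot: [-3.135, -0.077, 0.027]
wrist_force: [0.0, 0.7, -0.8]
finger_gap: 0.0002
```

```bash
python3 to.py  .60,.178,.28
```

```text
t 6.0 pos [0.6915 0.1798 0.2822] rot [-3.135  -0.0772  0.0267] q [ 0.1813  0.1927  1.4889 -0.0055  1.3827  1.726 ] F [ 0.0408  0.6562 -0.802 ] tip [0.6934 0.18   0.2572]
.60,.178,.28 units [-2.2856 -0.0176 -0.1226]
```

Call:
play_rows(deltas=[[-0.3,0,-0.015,0],[-0.3,0,-0.015,0],[-0.3,0,-0.015,0],[-0.3,0,-0.015,0],[-0.3,0,-0.015,0],[-0.3,0,-0.015,0],[-0.3,0,-0.015,0],[-0.3,0,-0.015,0],[0,0,0,0]])

```text
time_s: 6.9
eef_pos: [0.5893, 0.1775, 0.2849]
eef_rot: [-3.134, -0.084, 0.027]
wrist_force: [0.4, -0.8, 0.2]
finger_gap: 0.0001
```

```bash
python3 to.py .56,.178,.28;python3 duo.py 3 130,90,180,170 180,120,150,150
```

```text
t 6.9 pos [0.5893 0.1775 0.2849] rot [-3.1337 -0.084   0.0268] q [ 0.2087 -0.03    1.7207 -0.0076  1.3667  1.7536] F [ 0.4291 -0.7912  0.1658] tip [0.5913 0.1778 0.26  ]
.56,.178,.28 units [-0.7385 -0.0313  0.0609]
7.0 [0.5904 0.1775 0.2849] [-3.1337 -0.0845  0.0266] [ 0.3413 -0.7292  0.0101] 7.593045931902536e-05
(395, 790, 3) 2.1944444444444446 2.6333333333333333
```

View pics/m3.png

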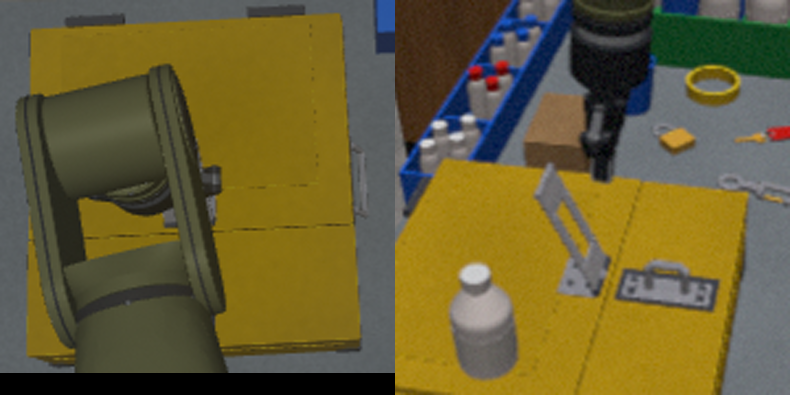

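```bash
python3 - <<'E'
from fit import *
p=[.6456,.179,.027]
print((proj('side',[[.5913,.1778,.26]])-[180,120])*2.633)
for a in(1.6,1.8,2.0,2.2):print(a,[((proj('side',cw(p,[[-.056-.141*np.cos(a),y,.149+.141*np.sin(a)]]))-[180,120])*2.633).round(0).tolist() for y in (.028,-.028)])
print(((proj('side',cw(p,[[-.056,.028,.149],[-.056,-.028,.149]]))-[180,120])*2.633).round(0))
for n in('0','2','3'):
    for r in []:pass
E
cat > /dev/null; python3 -c "
import cv2,numpy as np
a=cv2.imread('pics/s0.png').astype(int);b=cv2.imread('pics/s3.png').astype(int)
d=abs(a-b).sum(2)[170:245,225:275];print((d>60).astype(int).sum())"
```

```text
[[204.19519859 197.55811941]]
1.6 [[[195.0, 191.0]], [[207.0, 158.0]]]
1.8 [[[168.0, 191.0]], [[181.0, 158.0]]]
2.0 [[[143.0, 195.0]], [[157.0, 162.0]]]
2.2 [[[121.0, 203.0]], [[136.0, 171.0]]]
[[204. 293.]
 [215. 259.]]
212
```

```bash
python3 - <<'E'
from h import *
print(proj('top',[[.5913,.1778,.26],[.589,.1775,.30],[.585,.1775,.35]]),proj('side',[[.5913,.1778,.26],[.589,.1775,.285],[.585,.1775,.35]]))
a=cv2.imread('pics/t3.png')[140:220,180:260];b=cv2.imread('pics/s3.png')[130:210,210:290]
cv2.imwrite('pics/z3.png',cv2.resize(np.hstack([a,b]),None,fx=5,fy=5,interpolation=cv2.INTER_CUBIC))
E
```

```text
[[208.63427775 181.32723202]
 [205.72048302 177.88901586]
 [201.54932561 173.7112554 ]] [[257.55229722 195.03156833]
 [258.06838784 187.81881208]
 [258.67716033 168.0500107 ]]
```

View pics/z3.png

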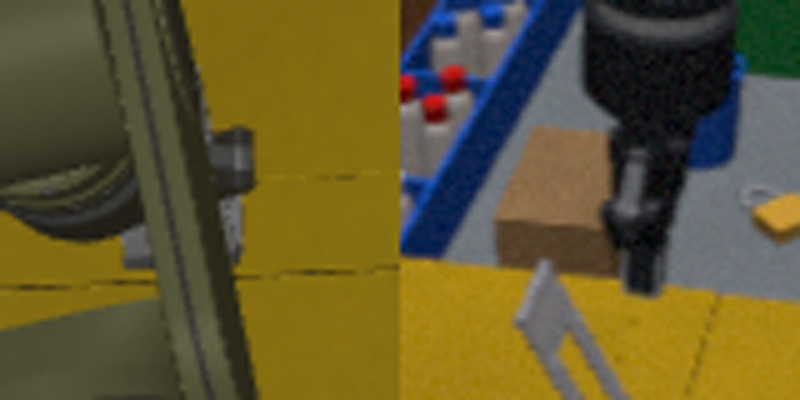

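```bash
python3 - <<'E'
from h import *
print(proj('side',[[.206,-.617,.231],[.206,-.617,.206]]),proj('top',[[.206,-.617,.231],[.206,-.617,.206]]))
a=cv2.imread('pics/t2.png')[140:220,180:260];b=cv2.imread('pics/s0.png')[40:120,360:440]
cv2.imwrite('pics/z4.png',cv2.resize(np.hstack([a,b]),None,fx=5,fy=5,interpolation=cv2.INTER_CUBIC))
# s1,s2 predicted tcp / tip
print(proj('side',[[.7107,.196,.2675],[.7107,.196,.2425]]), proj('side',[[.5427,.171,.3067],[.5447,.171,.2817]]))
b=cv2.imread('pics/s1.png')[130:230,190:290];a=cv2.imread('pics/s2.png')[100:200,220:320]
cv2.imwrite('pics/z5.png',cv2.resize(np.hstack([a,b]),None,fx=4,fy=4,interpolation=cv2.INTER_CUBIC))
E
```

```text
[[392.60982592  97.08736813]
 [391.57110818 102.54769616]] [[576.46937978 347.71219503]
 [569.34724162 346.39408796]]
[[213.59089368 191.44182853]
 [214.5819489  198.50971982]] [[275.3460702  182.02053936]
 [274.68214364 189.3871144 ]]
```

View pics/z4.png

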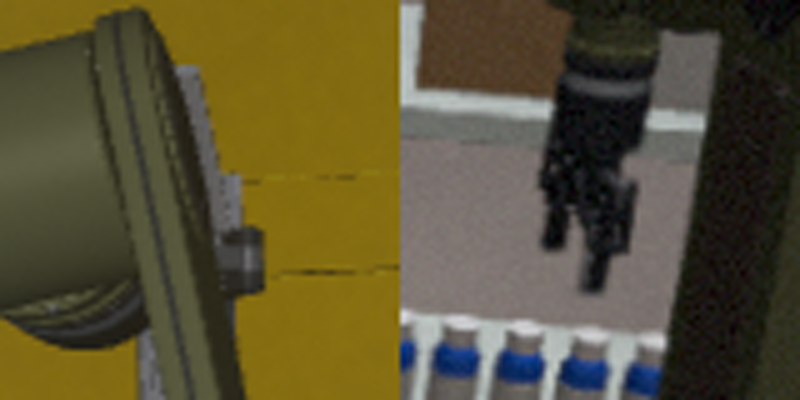

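View pics/z5.png

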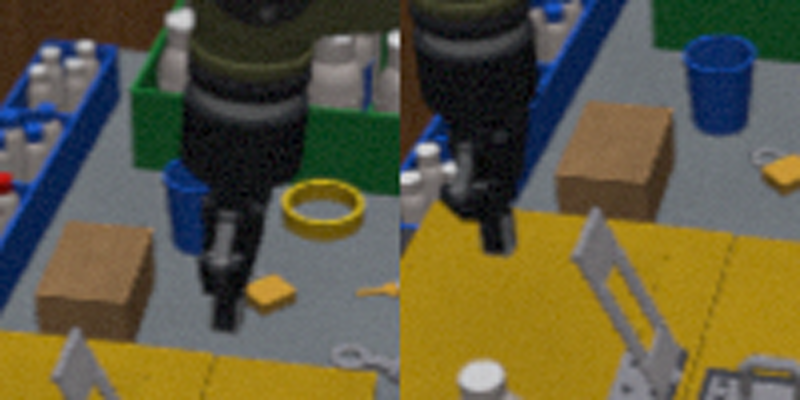

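The strap hasn't moved. In three side views the closed fingertips project close to the TCP, about 22 mm higher than the quoted nose length implies. I'll redo the pass about 25 mm lower and rely on feel.

Call:
play_rows(deltas=[[0,0,-0.6,0],[0,0,-0.6,0],[0.7,0,0.06,0],[0.7,0,0.06,0],[0.7,0,0.06,0],[0.7,0,0.06,0],[0,0,0.7,0],[0,0,0.7,0],[0,0,0.6,0],[0,0,0,0]])

```text
time_s: 8.0
eef_pos: [0.7162, 0.1801, 0.2514]
eef_rot: [-3.134, -0.089, 0.024]
wrist_force: [-0.2, -0.9, -1.5]
finger_gap: -0.0001
```

```bash
python3 to.py .70,.178,.253 .60,.178,.253 ; python3 duo.py 5 130,90,180,170 180,120,150,150
```

```text
t 8.0 pos [0.7162 0.1801 0.2514] rot [-3.1337 -0.0889  0.0245] q [ 0.1758  0.2514  1.472  -0.0057  1.3292  1.7229] F [-0.2325 -0.9123 -1.5383] tip [0.7184 0.1803 0.2265]
.70,.178,.253 units [-0.4001  0.0419 -0.0765]
.60,.178,.253 units [-2.4894 -0.0629 -0.2213]
8.1 [0.7175 0.1805 0.2565] [-3.1326 -0.0956  0.0245] [-0.0315  0.505  -0.9263] 7.384492006137323e-05
(395, 790, 3) 2.1944444444444446 2.6333333333333333
```

View pics/m5.png

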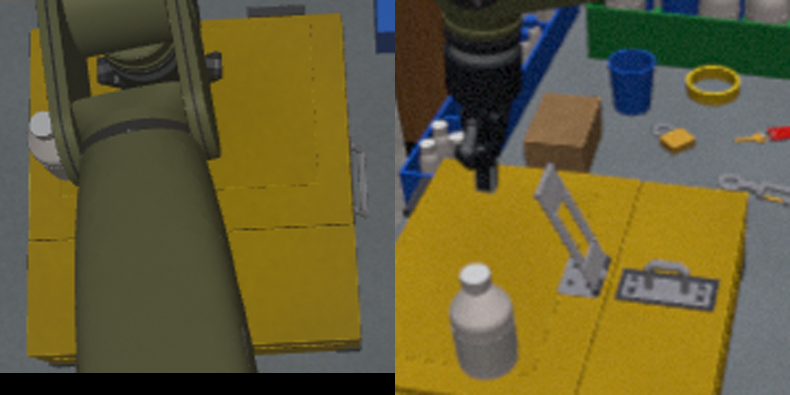

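```bash
python3 - <<'E'
from h import *
for z in (.2315,.2565,.28,.30,.33,.36): print(z,proj('top',[[.7175-.09*(z-.2565),.1805,z]]),proj('side',[[.7175-.09*(z-.2565),.1805,z]]))
E
```

```text
0.2315 [[209.83841748 132.3484405 ]] [[213.77817504 197.71944261]]
0.2565 [[208.07853809 129.52337571]] [[213.55715628 190.87391719]]
0.28 [[206.34705638 126.74394547]] [[213.34640665 184.24518801]]
0.3 [[204.81056563 124.2775616 ]] [[213.16480115 178.45009734]]
0.33 [[202.38933381 120.39106364]] [[212.88862209 169.48181498]]
0.36 [[199.81663253 116.26153459]] [[212.6080862  160.16802481]]
```

Call:
play_rows(deltas=[[-0.3,0,-0.02,0],[-0.3,0,-0.02,0],[-0.3,0,-0.02,0],[-0.3,0,-0.02,0],[-0.3,0,-0.02,0],[-0.3,0,-0.02,0],[-0.3,0,-0.02,0],[-0.3,0,-0.02,0],[-0.3,0,-0.02,0],[0,0,0,0]])

```text
time_s: 9.1
eef_pos: [0.6019, 0.1784, 0.2643]
eef_rot: [-3.13, -0.114, 0.025]
wrist_force: [-0.1, 0.4, -1.1]
finger_gap: -0.0
```

```bash
python3 to.py .56,.178,.253;python3 duo.py 6 130,90,180,170 180,120,150,150
```

```text
t 9.1 pos [0.6019 0.1784 0.2643] rot [-3.1296 -0.1139  0.0252] q [ 0.2066 -0.0106  1.7374 -0.0091  1.3007  1.7534] F [-0.1382  0.3604 -1.0813] tip [0.6047 0.1788 0.2394]
.56,.178,.253 units [-1.0729 -0.0136  0.1613]
9.2 [0.6031 0.1784 0.2642] [-3.1297 -0.1143  0.0249] [0.9193 0.8413 0.1214] -0.0002846738380220226
(395, 790, 3) 2.1944444444444446 2.6333333333333333
```

View pics/m6.png

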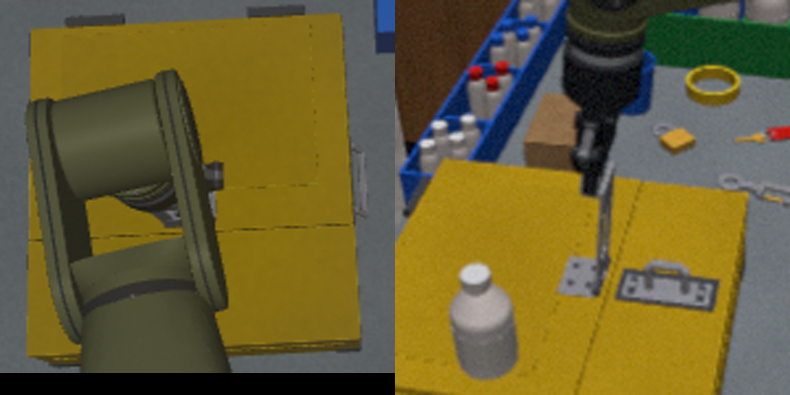

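Call:
play_rows(deltas=[[-0.26,0,0.02,0],[-0.26,0,0.02,0],[-0.26,0,0.02,0],[-0.26,0,0.02,0],[-0.26,0,0.1,0],[-0.26,0,0.1,0],[-0.26,0,0.1,0],[-0.26,0,0.1,0],[0,0,0,0]])

```text
time_s: 10.1
eef_pos: [0.5151, 0.1761, 0.231]
eef_rot: [-3.13, -0.111, 0.025]
wrist_force: [0.6, -0.1, -0.0]
finger_gap: -0.0
```

```bash
python3 to.py .491,.178,.217 .476,.178,.20 ;python3 duo.py 7 130,90,180,170 180,120,150,150
```

```text
t 10.1 pos [0.5151 0.1761 0.231 ] rot [-3.1304 -0.111   0.0247] q [ 0.2372 -0.18    1.9502 -0.013   1.2605  1.7859] F [ 0.5727 -0.1151 -0.0434] tip [0.5179 0.1765 0.2061]
.491,.178,.217 units [-0.6367 -0.0583  0.2813]
.476,.178,.20 units [-0.4196 -0.005   0.3809]
10.2 [0.5166 0.1762 0.2321] [-3.13   -0.113   0.0244] [0.3458 0.0404 0.3515] 0.0003879457268410505
(395, 790, 3) 2.1944444444444446 2.6333333333333333
```

View pics/m7.png

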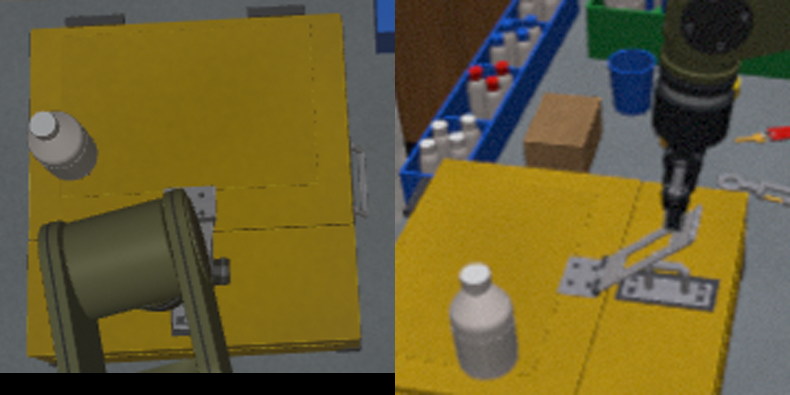

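Call:
play_rows(deltas=[[-0.25,-0.01,0.13,0],[-0.25,-0.01,0.13,0],[-0.25,-0.01,0.13,0],[-0.25,-0.01,0.13,0],[-0.25,-0.01,0.13,0],[-0.1,0,0.22,0],[-0.1,0,0.22,0],[-0.1,0,0.22,0],[0,0,0,0]])

```text
time_s: 11.1
eef_pos: [0.456, 0.1775, 0.1675]
eef_rot: [-3.13, -0.113, 0.024]
wrist_force: [0.3, -1.4, 0.7]
finger_gap: -0.0002
```

```bash
python3 to.py .464,.178,.16 ;python3 duo.py 8 130,90,180,170 180,120,150,150
```

```text
t 11.1 pos [0.456  0.1775 0.1675] rot [-3.1302 -0.1127  0.0243] q [ 0.2707 -0.2652  2.1297 -0.0178  1.1651  1.8226] F [ 0.2947 -1.3528  0.7067] tip [0.4588 0.1778 0.1427]
.464,.178,.16 units [ 0.1779 -0.0055  0.2086]
11.2 [0.4572 0.1777 0.1692] [-3.1296 -0.1152  0.0242] [ 0.1756 -0.0978  0.4814] 8.402699107978636e-06
(395, 790, 3) 2.1944444444444446 2.6333333333333333
```

View pics/m8.png

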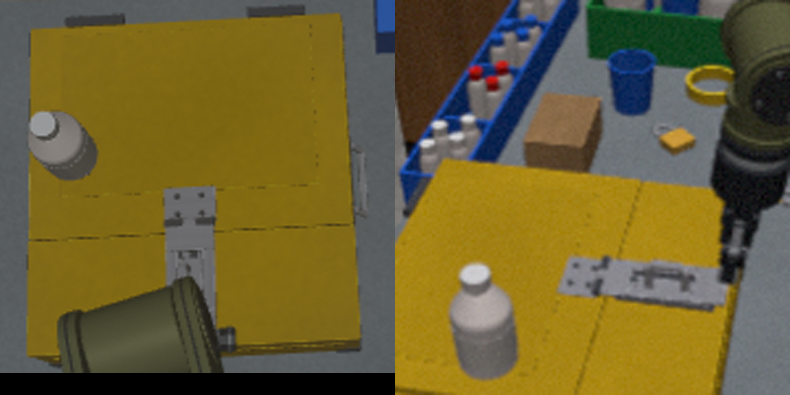

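Call:
play_rows(deltas=[[0.08,0,0.1,0],[0.08,0,0.1,0],[0.03,0,0.1,0],[0.01,0,0.07,0],[0,0,0.05,0]])

```text
time_s: 11.7
eef_pos: [0.4702, 0.1784, 0.1543]
eef_rot: [-3.129, -0.119, 0.024]
wrist_force: [-0.0, -0.3, -0.5]
finger_gap: -0.0001
```

Call:
play_rows(deltas=[[0,0,0,0]])

```text
time_s: 11.8
eef_pos: [0.4701, 0.1784, 0.1537]
eef_rot: [-3.129, -0.118, 0.023]
wrist_force: [-0.0, 0.7, -0.2]
finger_gap: -0.0001
```

Call:
play_rows(deltas=[[-0.03,0,0.04,0],[-0.03,0,0.04,0],[0,0,0.03,0]])

```text
time_s: 12.1
eef_pos: [0.4696, 0.1786, 0.1512]
eef_rot: [-3.128, -0.122, 0.023]
wrist_force: [-1.6, -0.8, 5.3]
finger_gap: -0.0002
```

Call:
play_rows(deltas=[[0,0,0.04,0]])

```text
time_s: 12.2
eef_pos: [0.4698, 0.1787, 0.151]
eef_rot: [-3.129, -0.122, 0.024]
wrist_force: [-5.9, -1.6, 10.5]
finger_gap: -0.0
```

Call:
play_rows(deltas=[[0,0,0.04,0]])

```text
time_s: 12.3
eef_pos: [0.4699, 0.1787, 0.151]
eef_rot: [-3.129, -0.122, 0.024]
wrist_force: [-5.5, -1.6, 11.4]
finger_gap: -0.0003
```

Call:
play_rows(deltas=[[0,0,-0.5,0],[0,0,-0.9,0],[0,0,-0.9,0],[0,0,-0.5,0]], claw=45)

```text
time_s: 12.7
eef_pos: [0.4527, 0.1763, 0.2601]
eef_rot: [-3.131, -0.111, 0.024]
wrist_force: [0.2, 0.9, 0.7]
finger_gap: 0.0452
```

```bash
python3 to.py ;python3 duo.py 9 130,90,180,170 180,120,150,150
```

```text
t 12.7 pos [0.4527 0.1763 0.2601] rot [-3.131  -0.1108  0.0241] q [ 0.2704 -0.3394  2.0301 -0.0172  1.3409  1.8195] F [0.1996 0.9434 0.6906] tip [0.4554 0.1766 0.2353]
12.8 [0.4537 0.1766 0.2612] [-3.1301 -0.1146  0.024 ] [0.4297 0.4294 0.1325] 0.04497311832731372
(395, 790, 3) 2.1944444444444446 2.6333333333333333
```

View pics/m9.png

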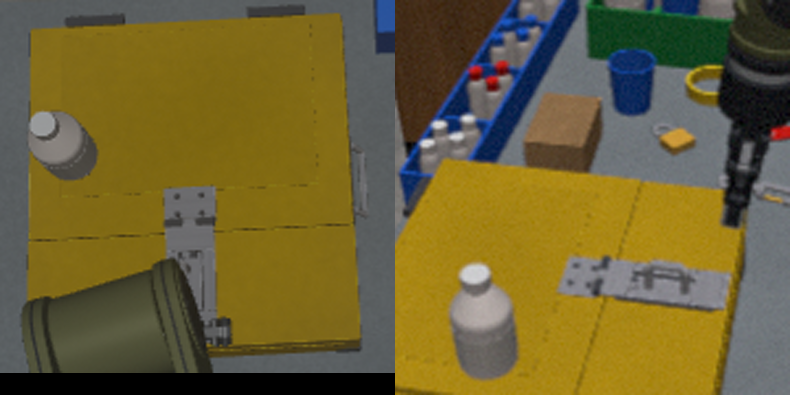

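Call:
play_rows(deltas=[[0.03,0.8,0,0.16],[0.03,0.8,0,0.16],[0.03,0.8,0,0.16],[0.03,0.8,0,0.16],[0.03,0.8,0,0.16],[0.03,0.8,0,0.16],[0.03,0.8,0,0.16],[0.03,0.8,0,0.16],[0.03,0.8,0,0.16],[0.03,0.8,0,0.16],[0.03,0.8,0,0.16],[0,0,0,0]])

```text
time_s: 14.0
eef_pos: [0.4375, -0.1851, 0.2303]
eef_rot: [-3.104, -0.082, -0.165]
wrist_force: [0.5, -0.2, -0.9]
finger_gap: 0.0449
```

```bash
python3 to.py .4707,-.1984,.1 
```

```text
t 14.0 pos [ 0.4375 -0.1851  0.2303] rot [-3.104  -0.0825 -0.1655] q [-0.5518 -0.3247  2.0676  0.0677  1.337   1.1693] F [ 0.5341 -0.2059 -0.8584] tip [ 0.4397 -0.1845  0.2054]
.4707,-.1984,.1 units [0.6016 0.3169 3.3096]
```

Call:
play_rows(deltas=[[0.15,0.08,0.6,0],[0.15,0.08,0.6,0],[0.15,0.08,0.6,0],[0.15,0.08,0.3,0]])

```text
time_s: 14.4
eef_pos: [0.4654, -0.1983, 0.1416]
eef_rot: [-3.101, -0.08, -0.168]
wrist_force: [0.2, -0.3, -0.4]
finger_gap: 0.0452
```

Call:
play_rows(deltas=[[0,0,0,0]])

```text
time_s: 14.5
eef_pos: [0.464, -0.1967, 0.1379]
eef_rot: [-3.099, -0.074, -0.168]
wrist_force: [0.5, 0.7, -0.7]
finger_gap: 0.0449
```

Call:
play_rows(deltas=[[0,0,0,0]])

```text
time_s: 14.6
eef_pos: [0.4633, -0.1957, 0.1367]
eef_rot: [-3.098, -0.071, -0.167]
wrist_force: [-0.2, -0.8, -1.0]
finger_gap: 0.0446
```

```bash
python3 to.py .4707,-.1984,.1 ;python3 duo.py 10 320,180,110,110 260,140,100,80
```

```text
t 14.6 pos [ 0.4633 -0.1957  0.1367] rot [-3.0976 -0.0714 -0.167 ] q [-0.5436 -0.1641  2.0988  0.0734  1.1577  1.1648] F [-0.1538 -0.8456 -0.9945] tip [ 0.4653 -0.1949  0.1118]
.4707,-.1984,.1 units [0.1271 0.0764 0.9257]
14.7 [ 0.4636 -0.196   0.1376] [-3.0983 -0.0729 -0.167 ] [-0.7012 -0.1566  0.9259] 0.04510381231474641
(395, 790, 3) 3.590909090909091 3.95
```

View pics/m10.png

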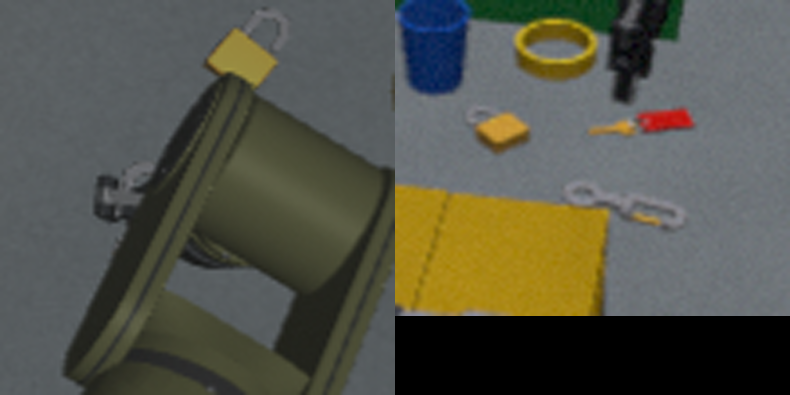

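Call:
play_rows(deltas=[[0,0,-0.5,0],[0,0,-0.9,0],[0,0,-0.9,0],[0,0,-0.5,0],[0,0,-0.2,0],[0,0,0,0]])

```text
time_s: 15.3
eef_pos: [0.4535, -0.1985, 0.2661]
eef_rot: [-3.101, -0.08, -0.166]
wrist_force: [-1.1, -0.1, 0.7]
finger_gap: 0.045
```

```bash
python3 to.py; python3 -c "
from h import *
snap('top','t11.png')";python3 to.py
```

```text
t 15.3 pos [ 0.4535 -0.1985  0.2661] rot [-3.1008 -0.0795 -0.1656] q [-0.5594 -0.291   1.9819  0.0693  1.3932  1.1651] F [-1.0516 -0.1107  0.7481] tip [ 0.4556 -0.1978  0.2412]
t 15.35 pos [ 0.4533 -0.1984  0.2653] rot [-3.1003 -0.0785 -0.1656] q [-0.5594 -0.2904  1.9828  0.0693  1.3929  1.165 ] F [0.5029 0.0766 0.4371] tip [ 0.4554 -0.1977  0.2404]
```

Call:
play_rows(deltas=[[0,0,0.97,0],[0,0,0.97,0],[0,0,0.97,0],[0,0,0,0],[0,0,0,0],[0,0,0,0]])

```text
time_s: 15.95
eef_pos: [0.4615, -0.1935, 0.1428]
eef_rot: [-3.099, -0.074, -0.165]
wrist_force: [-0.8, -0.5, -0.4]
finger_gap: 0.0451
```

Call:
play_rows(deltas=[[0.95,0,0,0],[0.95,0,0,0],[0.95,0,0,0],[0,0,0,0],[0,0,0,0]])

```text
time_s: 16.45
eef_pos: [0.5803, -0.215, 0.161]
eef_rot: [-3.103, -0.086, -0.166]
wrist_force: [-0.1, 0.2, 0.0]
finger_gap: 0.0449
```

Call:
play_rows(deltas=[[-0.4,0,0,0],[-0.4,0,0,0],[-0.4,0,0,0],[-0.4,0,0,0]])

```text
time_s: 16.85
eef_pos: [0.5155, -0.2051, 0.1607]
eef_rot: [-3.106, -0.093, -0.166]
wrist_force: [-0.2, -0.4, -0.3]
finger_gap: 0.0452
```

Call:
play_rows(deltas=[[0,0,0,0]])

```text
time_s: 16.95
eef_pos: [0.5135, -0.2047, 0.1612]
eef_rot: [-3.106, -0.094, -0.167]
wrist_force: [0.5, 0.6, 0.2]
finger_gap: 0.0449
```

Call:
play_rows(deltas=[[0,0,-1,0]])

```text
time_s: 17.05
eef_pos: [0.5057, -0.2037, 0.196]
eef_rot: [-3.102, -0.084, -0.168]
wrist_force: [0.9, -0.9, 0.1]
finger_gap: 0.0449
```

Call:
play_rows(deltas=[[0,0,-1,0]])

```text
time_s: 17.15
eef_pos: [0.5013, -0.2045, 0.2369]
eef_rot: [-3.102, -0.083, -0.168]
wrist_force: [1.0, -0.5, 0.2]
finger_gap: 0.0456
```

Call:
play_rows(deltas=[[0,0,-0.6,0]])

```text
time_s: 17.25
eef_pos: [0.4993, -0.2054, 0.2646]
eef_rot: [-3.104, -0.088, -0.168]
wrist_force: [0.0, -1.1, 0.1]
finger_gap: 0.0447
```

Call:
play_rows(deltas=[[0,0,-0.3,0]])

```text
time_s: 17.35
eef_pos: [0.4988, -0.2063, 0.2805]
eef_rot: [-3.106, -0.093, -0.169]
wrist_force: [-0.8, 0.4, -0.5]
finger_gap: 0.0454
```

Call:
play_rows(deltas=[[0,0,0,0]])

```text
time_s: 17.45
eef_pos: [0.4995, -0.2068, 0.2835]
eef_rot: [-3.107, -0.098, -0.169]
wrist_force: [0.8, -0.2, 0.6]
finger_gap: 0.0447
```

Call:
play_rows(deltas=[[0,0,0.3,0]])

```text
time_s: 17.55
eef_pos: [0.5015, -0.2071, 0.2729]
eef_rot: [-3.109, -0.102, -0.169]
wrist_force: [1.5, 1.1, -0.9]
finger_gap: 0.045
```

Call:
play_rows(deltas=[[0,0,0.6,0]])

```text
time_s: 17.65
eef_pos: [0.5046, -0.207, 0.2489]
eef_rot: [-3.11, -0.104, -0.169]
wrist_force: [0.2, 0.2, -0.6]
finger_gap: 0.0449
```

Call:
play_rows(deltas=[[0,0,1,0]])

```text
time_s: 17.75
eef_pos: [0.5098, -0.2068, 0.2088]
eef_rot: [-3.111, -0.107, -0.169]
wrist_force: [0.9, -1.0, -0.5]
finger_gap: 0.0452
```

Call:
play_rows(deltas=[[0,0,0.5,0]])

```text
time_s: 17.85
eef_pos: [0.5095, -0.2049, 0.1821]
eef_rot: [-3.108, -0.099, -0.169]
wrist_force: [0.1, -0.0, -2.4]
finger_gap: 0.0447
```

Call:
play_rows(deltas=[[0,0,0,0]])

```text
time_s: 17.95
eef_pos: [0.5066, -0.2031, 0.1754]
eef_rot: [-3.104, -0.089, -0.169]
wrist_force: [-0.8, 0.7, -0.2]
finger_gap: 0.045
```

Call:
play_rows(deltas=[[0,0,1,0],[0,0,-1,0],[0,0,-0.3,0]])

```text
time_s: 18.25
eef_pos: [0.4987, -0.1992, 0.1722]
eef_rot: [-3.095, -0.064, -0.169]
wrist_force: [2.0, -0.5, 1.8]
finger_gap: 0.0451
```

```bash
cat > hold.py <<'E'
from cell import *
import sys
f=lambda:print(*['%.4f'%v for v in list(o['eef_pos'])+list(o['eef_rot'])])
o=observe();f()
for i in range(int(sys.argv[1])): read_camera('top')
o=observe();f()
E
python3 hold.py 3
```

```text
0.4987 -0.1992 0.1722 -3.0953 -0.0640 -0.1693
0.4976 -0.1986 0.1703 -3.0947 -0.0621 -0.1694
```

Call:
play_rows(deltas=[[0,0,-1,0],[0,0,-0.3,0]])

```text
time_s: 18.6
eef_pos: [0.4934, -0.2001, 0.2216]
eef_rot: [-3.094, -0.06, -0.169]
wrist_force: [0.6, -0.3, -0.2]
finger_gap: 0.0449
```

```bash
python3 hold.py 3
```

```text
0.4934 -0.2001 0.2216 -3.0938 -0.0598 -0.1693
0.4918 -0.1992 0.2175 -3.0919 -0.0542 -0.1694
```

Call:
play_rows(deltas=[[0,0,1,0]])

```text
time_s: 18.85
eef_pos: [0.4976, -0.1995, 0.1827]
eef_rot: [-3.096, -0.066, -0.169]
wrist_force: [1.3, -1.1, 0.1]
finger_gap: 0.0449
```

```bash
python3 hold.py 3
```

```text
0.4976 -0.1995 0.1827 -3.0960 -0.0658 -0.1695
0.4919 -0.1961 0.1734 -3.0891 -0.0464 -0.1693
```

Call:
play_rows(deltas=[[0,0,1,0],[0,0,-1,0],[0,0,-0.3,0]])

```text
time_s: 19.3
eef_pos: [0.4845, -0.1928, 0.1748]
eef_rot: [-3.082, -0.026, -0.169]
wrist_force: [0.7, -0.1, 2.5]
finger_gap: 0.0451
```

```bash
python3 hold.py 3; python3 to.py
```

```text
0.4845 -0.1928 0.1748 -3.0817 -0.0258 -0.1693
0.4836 -0.1923 0.1726 -3.0810 -0.0236 -0.1692
t 19.45 pos [ 0.4836 -0.1923  0.1726] rot [-3.081  -0.0236 -0.1692] q [-0.5163 -0.1267  2.0015  0.0681  1.2659  1.2026] F [-0.123  -0.2225 -0.1727] tip [ 0.4845 -0.1909  0.1476]
```

```bash
python3 - <<'E'
from h import *
im=snap('side','s12.png')
def hk(x,y,c=(.4707,-.1984),a=2.973): return [c[0]+x*np.cos(a)-y*np.sin(a),c[1]+x*np.sin(a)+y*np.cos(a),.005]
pts=[(-49,0),(75.5,0),(-32,17),(-32,-17),(0,7),(0,-7),(40,17.5),(60,-19.5),(24,-14.5),(54,-14.5)]
T=cv2.imread('pics/t0.png');S=cv2.imread('pics/s12.png')
def draw(I,cam,x,y,w,h,k):
    A=cv2.resize(I[y:y+h,x:x+w],None,fx=k,fy=k,interpolation=cv2.INTER_CUBIC)
    for u,v in proj(cam,[hk(a/1e3,b/1e3) for a,b in pts]): cv2.circle(A,(int((u-x+.5)*k),int((v-y+.5)*k)),2,(0,0,255),-1)
    return A
A=draw(T,'top',335,215,50,60,8);B=draw(S,'side',295,175,50,40,8)
M=np.zeros((480,800,3),np.uint8);M[:480,:400]=A;M[:320,400:800]=B;cv2.imwrite('pics/z12.png',M)
E
```

```text
(no output)
```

View pics/z12.png

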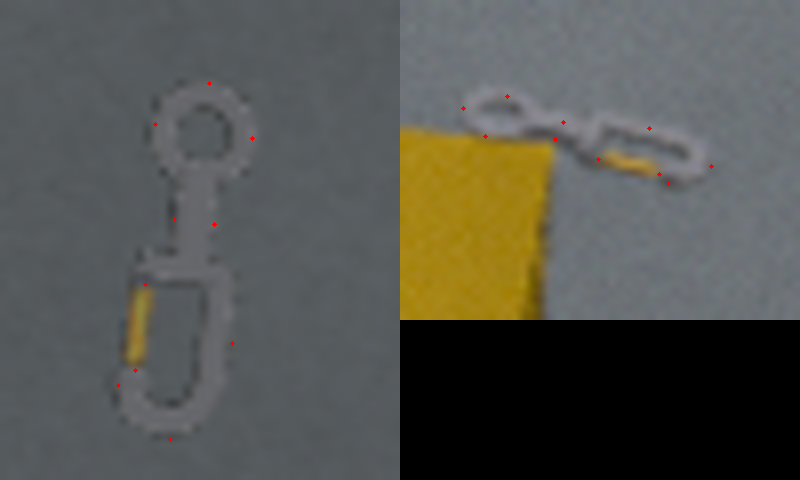

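```bash
python3 to.py .471,-.1984,.04
```

```text
t 19.5 pos [ 0.4838 -0.1923  0.1726] rot [-3.081  -0.0238 -0.1692] q [-0.5162 -0.1266  2.0014  0.0682  1.2657  1.2026] F [-0.0076  0.121  -0.0755] tip [ 0.4846 -0.1909  0.1476]
.471,-.1984,.04 units [-0.3674  0.4035  3.2881]
```

Call:
play_rows(deltas=[[-0.05,0.06,0.3,0],[-0.06,0.06,0.5,0],[-0.06,0.06,0.6,0],[-0.06,0.06,0.6,0],[-0.06,0.06,0.5,0],[-0.05,0.06,0.3,0],[-0.03,0.03,0.2,0]], claw=32)

```text
time_s: 20.2
eef_pos: [0.4734, -0.2013, 0.0484]
eef_rot: [-3.085, -0.033, -0.169]
wrist_force: [-0.4, 0.3, -0.2]
finger_gap: 0.0318
```

```bash
python3 duo.py 13 320,200,80,80 280,140,80,80; python3 to.py .471,-.1984,.01
```

```text
20.3 [ 0.473  -0.201   0.0483] [-3.0842 -0.0317 -0.1689] [0.0901 0.9108 0.9074] 0.03178547293030247
(395, 790, 3) 4.9375 4.9375
t 20.3 pos [ 0.473  -0.201   0.0483] rot [-3.0842 -0.0317 -0.1689] q [-0.5414  0.0059  2.1055  0.0761  1.0228  1.158 ] F [0.0901 0.9108 0.9074] tip [ 0.474  -0.1997  0.0233]
.471,-.1984,.01 units [-0.0894  0.0002  0.9557]
```

View pics/m13.png

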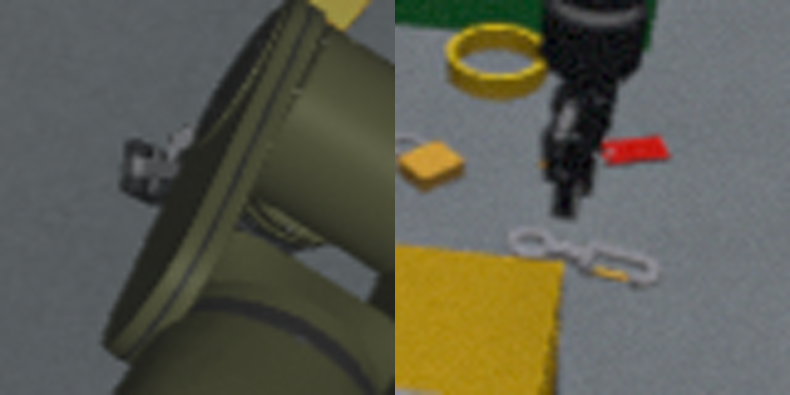

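Call:
play_rows(deltas=[[-0.03,0,0.2,0],[-0.02,0,0.2,0],[-0.02,0,0.2,0],[-0.02,0,0.1,0]])

```text
time_s: 20.7
eef_pos: [0.4733, -0.2003, 0.0216]
eef_rot: [-3.087, -0.038, -0.169]
wrist_force: [-0.1, 0.2, -0.6]
finger_gap: 0.032
```

```bash
python3 duo.py 14 320,200,80,80 290,150,60,60; python3 - <<'E'
from h import *
for z in(.01,.02,.03): print(z,(proj('side',[[.472,-.1774,z],[.472,-.2,z]])-[290,150])*6.58)
E
```

```text
20.8 [ 0.473  -0.2002  0.0215] [-3.0864 -0.0376 -0.1688] [-0.672   0.4257  0.1426] 0.031909919676796475
(395, 790, 3) 4.9375 6.583333333333333
0.01 [[154.25045764 283.79355582]
 [159.52849903 260.25385996]]
0.02 [[155.24313562 270.16554205]
 [160.53070376 246.68211199]]
0.03 [[156.2434722  256.41676637]
 [161.54051293 232.99185925]]
```

View pics/m14.png

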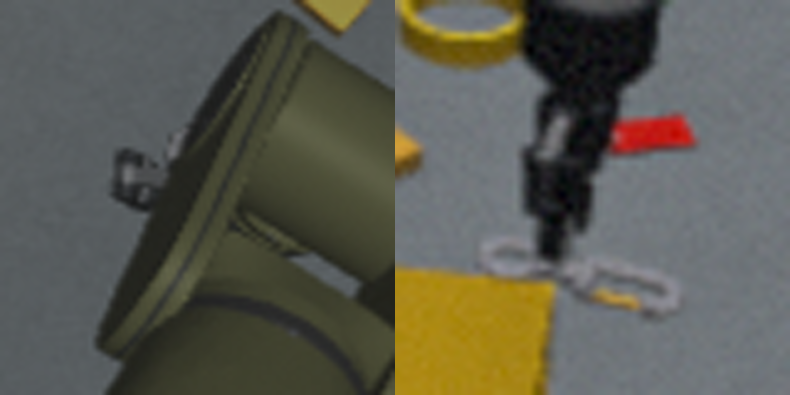

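Call:
play_rows(deltas=[[-0.02,0,0.16,0],[-0.01,0,0.14,0],[0,0,0.1,0],[0,0,0.06,0],[0,0,0,0]])

```text
time_s: 21.3
eef_pos: [0.4732, -0.1992, 0.0021]
eef_rot: [-3.087, -0.039, -0.169]
wrist_force: [-0.9, -0.0, -0.1]
finger_gap: 0.0321
```

Call:
play_rows(deltas=[[0,0,0,0]], claw=22)

```text
time_s: 21.4
eef_pos: [0.4732, -0.1993, 0.0021]
eef_rot: [-3.087, -0.039, -0.169]
wrist_force: [-0.2, 0.7, -0.3]
finger_gap: 0.022
```

Call:
play_rows(deltas=[[-0.05,0,0.03,0],[0,0,0,0]])

```text
time_s: 21.6
eef_pos: [0.4714, -0.199, 0.001]
eef_rot: [-3.087, -0.039, -0.169]
wrist_force: [0.6, -0.7, -1.0]
finger_gap: 0.0219
```

Call:
play_rows(deltas=[[0,0,0,0],[0,0,0,0],[0,0,0,0]], claw=6)

```text
time_s: 21.9
eef_pos: [0.4716, -0.1991, 0.0015]
eef_rot: [-3.087, -0.04, -0.169]
wrist_force: [0.7, 0.3, -1.6]
finger_gap: 0.0119
```

```bash
python3 duo.py 15 320,200,80,80 290,150,60,60;python3 to.py
```

```text
22.0 [ 0.4716 -0.1991  0.0015] [-3.0871 -0.0399 -0.1688] [ 0.0227  0.4754 -0.333 ] 0.012080302085407621
(395, 790, 3) 4.9375 6.583333333333333
t 22.0 pos [ 0.4716 -0.1991  0.0015] rot [-3.0871 -0.0399 -0.1688] q [-0.5397  0.0739  2.1312  0.0819  0.9207  1.1496] F [ 0.0227  0.4754 -0.333 ] tip [ 0.4728 -0.1979 -0.0234]
```

View pics/m15.png

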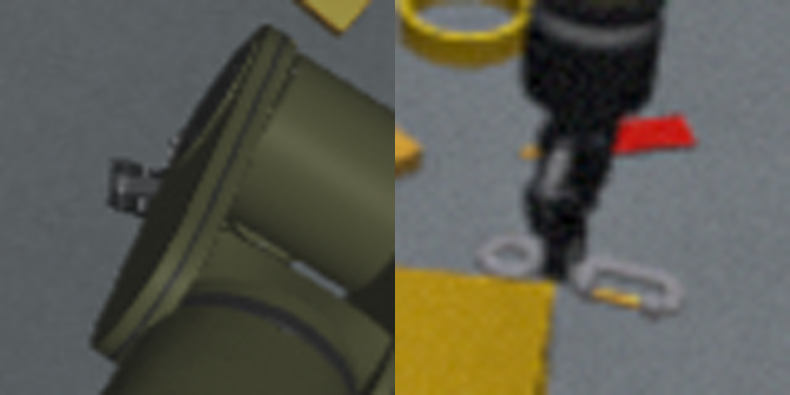

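Call:
play_rows(deltas=[[0,0,-0.3,0],[0,0,-0.6,0],[0,0,-0.8,0],[0,0,-0.8,0],[0,0,-0.8,0],[0,0,-0.8,0],[0,0,-0.8,0],[0,0,-0.6,0],[0,0,-0.4,0]])

```text
time_s: 22.9
eef_pos: [0.4557, -0.2086, 0.2463]
eef_rot: [-3.085, -0.031, -0.168]
wrist_force: [0.6, -0.3, -1.7]
finger_gap: 0.0119
```

```bash
python3 duo.py 16 320,200,110,110 270,90,120,120;python3 to.py
```

```text
23.0 [ 0.4567 -0.2093  0.2476] [-3.0864 -0.0344 -0.1685] [ 0.3694  0.0405 -1.8846] 0.011855898989978809
(395, 790, 3) 3.590909090909091 3.2916666666666665
t 23.0 pos [ 0.4567 -0.2093  0.2476] rot [-3.0864 -0.0344 -0.1685] q [-0.5721 -0.2313  1.9639  0.0652  1.3994  1.1555] F [ 0.3694  0.0405 -1.8846] tip [ 0.4578 -0.208   0.2226]
```

View pics/m16.png

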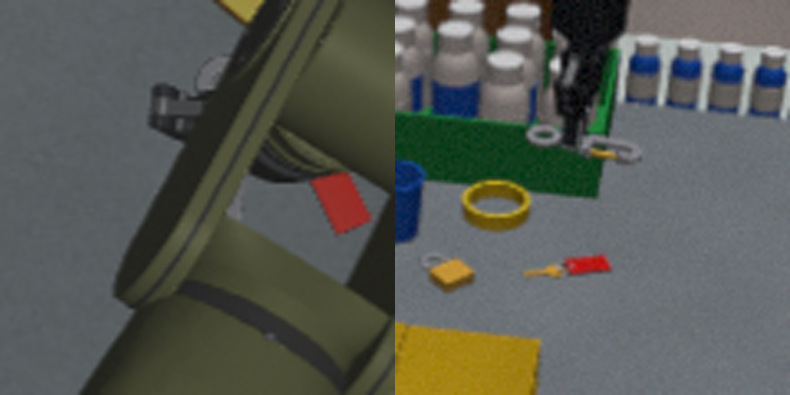

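```bash
python3 to.py .41,.18,.265
```

```text
t 23.0 pos [ 0.4567 -0.2093  0.2476] rot [-3.0864 -0.0344 -0.1685] q [-0.5721 -0.2313  1.9639  0.0652  1.3994  1.1555] F [ 0.3694  0.0405 -1.8846] tip [ 0.4578 -0.208   0.2226]
.41,.18,.265 units [-2.7673 -9.4128 -0.0128]
```

Call:
play_rows(deltas=[[-0.23,-0.8,0,0],[-0.23,-0.8,0,0],[-0.23,-0.8,0,0],[-0.23,-0.8,0,0],[-0.23,-0.8,0,0],[-0.23,-0.8,0,0],[-0.23,-0.8,0,0],[-0.23,-0.8,0,0],[-0.23,-0.8,0,0],[-0.23,-0.8,0,0],[-0.23,-0.8,0,0],[0,0,0,0]])

```text
time_s: 24.2
eef_pos: [0.405, 0.1677, 0.2481]
eef_rot: [-3.089, -0.011, -0.173]
wrist_force: [-0.4, -0.0, -2.3]
finger_gap: 0.012
```

Call:
play_rows(deltas=[[0,0,0,-0.5],[0,0,0,-1],[0,0,0,-1],[0,0,0,-1],[0,0,0,-1],[0,0,0,-1],[0,0,0,-1],[0,0,0,-1],[0,0,0,-1],[0,0,0,-1],[0,0,0,-1],[0,0,0,-1],[0,0,0,-1],[0,0,0,-1],[0,0,0,-1],[0,0,0,-0.5]])

```text
time_s: 25.8
eef_pos: [0.3946, 0.1545, 0.2246]
eef_rot: [-3.123, -0.032, 1.457]
wrist_force: [0.1, 0.1, -0.9]
finger_gap: 0.0116
```

```bash
python3 to.py .41,.18,.265
```

```text
t 25.8 pos [0.3946 0.1545 0.2246] rot [-3.1227 -0.0317  1.4574] q [ 0.2226 -0.4035  2.1331  0.0366  1.4195  0.3301] F [ 0.1459  0.1336 -0.8941] tip [0.3943 0.1554 0.1996]
.41,.18,.265 units [ 0.7083  0.2909 -0.9929]
```

Call:
play_rows(deltas=[[0,0,-0.3,-0.5],[0,0,-0.2,-1],[0,0,-0.15,-1],[0,0,-0.1,-1],[0,0,-0.1,-1],[0,0,-0.1,-1],[0,0,-0.1,-1],[0,0,-0.1,-1],[0,0,-0.1,-1],[0,0,-0.1,-1],[0,0,-0.1,-1],[0,0,-0.1,-1],[0,0,-0.1,-1],[0,0,-0.1,-1],[0,0,-0.1,-0.9],[0,0,0,-0.6],[0,0,0,-0.3]])

```text
time_s: 27.5
eef_pos: [0.3872, 0.1363, 0.2768]
eef_rot: [3.124, -0.054, 3.115]
wrist_force: [0.1, -0.1, -2.2]
finger_gap: 0.0116
```

```bash
python3 duo.py 17 120,140,200,200 230,130,130,130; python3 to.py .395,.18,.20; python3 - <<'E'
from cell import *; import numpy as np
from scipy.spatial.transform import Rotation as Ro
Rg=Ro.from_euler('xyz',[-3.0871,-.0399,-.1688]); Rn=Ro.from_euler('xyz',observe()['eef_rot'])
n=Rg.inv().apply([0,0,1]); xh=Rg.inv().apply([np.cos(2.973),np.sin(2.973),0]); print('hook normal',Rn.apply(n),'hook x',Rn.apply(xh))
E
```

```text
27.6 [0.3871 0.1364 0.2767] [ 3.1245 -0.0544  3.1127] [-0.4356  0.169  -1.2002] 0.012239520196413434
(395, 790, 3) 1.975 3.0384615384615383
t 27.6 pos [0.3871 0.1364 0.2767] rot [ 3.1245 -0.0544  3.1127] q [ 0.1884 -0.4326  2.0677  0.0284  1.556  -1.3542] F [-0.4356  0.169  -1.2002] tip [0.3858 0.1368 0.2517]
.395,.18,.20 units [-0.2694  1.0635  1.9236]
hook normal [ 0.01229018 -0.07182049  0.99734185] hook x [ 0.99939774 -0.03148798 -0.01458303]
```

View pics/m17.png

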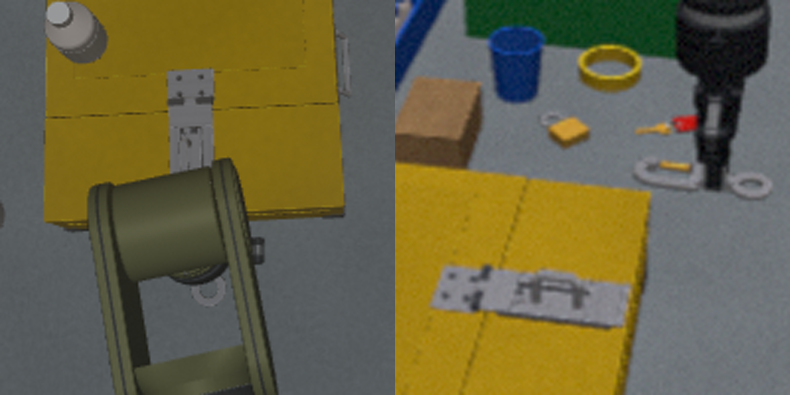

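Call:
play_rows(deltas=[[-0.05,0.2,0.1,-0.2],[-0.05,0.25,0.3,-0.2],[-0.05,0.25,0.4,-0.1],[-0.05,0.2,0.4,0],[-0.05,0.1,0.3,0],[0,0.05,0.15,0]])

```text
time_s: 28.2
eef_pos: [0.3929, 0.1825, 0.2039]
eef_rot: [3.122, -0.056, -3.115]
wrist_force: [-0.6, 0.7, -2.0]
finger_gap: 0.0115
```

```bash
cat > hk.py <<'E'
from h import *
from scipy.spatial.transform import Rotation as Ro
np.set_printoptions(precision=4,suppress=True)
Rg=Ro.from_euler('xyz',[-3.0871,-.0399,-.1688]); o=observe(); Rn=Ro.from_euler('xyz',o['eef_rot'])
n=Rn.apply(Rg.inv().apply([0,0,1])); x=Rn.apply(Rg.inv().apply([np.cos(2.973),np.sin(2.973),0]))
print('hook n',n,'x',x,'yaw',np.arctan2(x[1],x[0]))
E
python3 hold.py 2; python3 hk.py; python3 to.py .395,.18,.16
```

```text
0.3929 0.1825 0.2039 3.1221 -0.0563 -3.1149
0.3927 0.1821 0.2043 3.1223 -0.0568 -3.1151
hook n [ 0.0186 -0.0732  0.9971] x [ 0.9996  0.0237 -0.0169] yaw 0.023709195356103756
t 28.3 pos [0.3927 0.1821 0.2043] rot [ 3.1223 -0.0568 -3.1151] q [ 0.2887 -0.334   2.1175  0.0338  1.4081 -1.3143] F [-0.2092 -0.7426 -1.2016] tip [0.3913 0.1826 0.1793]
.395,.18,.16 units [-0.1191 -0.0759  1.1002]
```

Call:
play_rows(deltas=[[-0.02,-0.02,0.25,0],[-0.02,-0.02,0.35,0],[-0.02,-0.02,0.28,0],[-0.02,-0.02,0.15,0]])

```text
time_s: 28.7
eef_pos: [0.3953, 0.1795, 0.1622]
eef_rot: [3.121, -0.052, -3.116]
wrist_force: [-0.2, -0.3, -3.5]
finger_gap: 0.0123
```

```bash
python3 duo.py 18 130,180,140,110 230,180,110,80; python3 hk.py; python3 to.py .405,.18,.16; python3 - <<'E'
from h import *
p=proj('top',[[.498,.180,.186],[.538,.181,.186],[.498,.18,.151]]);print((p-[130,180])*395/140)
p=proj('side',[[.498,.180,.181],[.538,.181,.181],[.498,.18,.151]]);print((p-[230,180])*395/110)
E
```

```text
28.8 [0.395  0.1794 0.1621] [ 3.1216 -0.0529 -3.1158] [ 0.3069 -0.1039 -0.8398] 0.011433148320919129
(310, 790, 3) 2.8214285714285716 3.590909090909091
hook n [ 0.0147 -0.074   0.9971] x [ 0.9996  0.0231 -0.0131] yaw 0.023074847284335506
t 28.8 pos [0.395  0.1794 0.1621] rot [ 3.1216 -0.0529 -3.1158] q [ 0.2815 -0.2975  2.1619  0.0337  1.3234 -1.3236] F [ 0.3069 -0.1039 -0.8398] tip [0.3937 0.1799 0.1372]
.405,.18,.16 units [-0.2531  0.0071  0.0406]
[[233.05142095 131.28135321]
 [232.12693705  85.17490428]
 [239.36224266 137.11821751]]
[[217.08343247 149.24185352]
 [167.05502327 143.0889511 ]
 [216.37427797 176.81262516]]
```

View pics/m18.png

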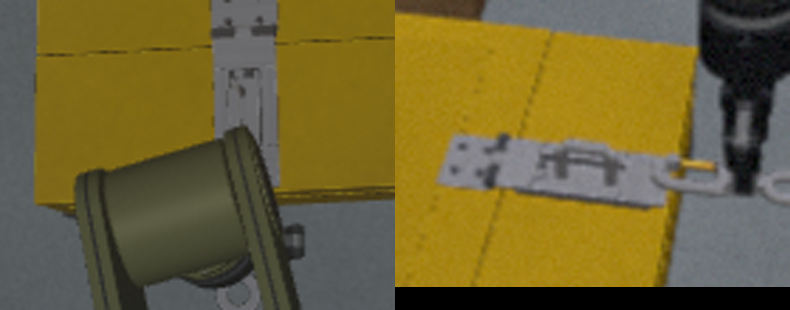

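Call:
play_rows(deltas=[[-0.1,0,0,0],[-0.1,0,0,0],[-0.08,0,0,0],[-0.05,0,0,0],[0,0,0,0]])

```text
time_s: 29.3
eef_pos: [0.4109, 0.18, 0.1633]
eef_rot: [3.121, -0.049, -3.116]
wrist_force: [-0.7, 0.6, -1.0]
finger_gap: 0.0117
```

Call:
play_rows(deltas=[[-0.05,0,0,0]])

```text
time_s: 29.4
eef_pos: [0.4131, 0.1801, 0.1634]
eef_rot: [3.121, -0.049, -3.116]
wrist_force: [-0.0, 0.4, -2.6]
finger_gap: 0.0118
```

Call:
play_rows(deltas=[[-0.04,0,0,0]])

```text
time_s: 29.5
eef_pos: [0.4149, 0.1802, 0.1635]
eef_rot: [3.121, -0.049, -3.116]
wrist_force: [0.2, 0.1, -1.9]
finger_gap: 0.0122
```

Call:
play_rows(deltas=[[-0.03,0,0,0]])

```text
time_s: 29.6
eef_pos: [0.4162, 0.1802, 0.1634]
eef_rot: [3.121, -0.049, -3.116]
wrist_force: [-0.6, -0.1, -1.2]
finger_gap: 0.0118
```

Call:
play_rows(deltas=[[-0.03,0,0,0]])

```text
time_s: 29.7
eef_pos: [0.4175, 0.1803, 0.1634]
eef_rot: [3.121, -0.049, -3.116]
wrist_force: [0.5, 0.1, -1.5]
finger_gap: 0.012
```

Call:
play_rows(deltas=[[-0.03,0,0,0]])

```text
time_s: 29.8
eef_pos: [0.4188, 0.1803, 0.1633]
eef_rot: [3.121, -0.049, -3.116]
wrist_force: [-0.3, 0.5, -1.7]
finger_gap: 0.0123
```

Call:
play_rows(deltas=[[-0.03,0,0,0]])

```text
time_s: 29.9
eef_pos: [0.42, 0.1804, 0.1632]
eef_rot: [3.121, -0.049, -3.116]
wrist_force: [0.7, 0.6, -2.1]
finger_gap: 0.0118
```

Call:
play_rows(deltas=[[-0.03,0,0,0]])

```text
time_s: 30.0
eef_pos: [0.4213, 0.1804, 0.1631]
eef_rot: [3.121, -0.049, -3.116]
wrist_force: [0.4, 0.0, -2.3]
finger_gap: 0.0119
```

```bash
python3 duo.py 19 180,190,70,60 250,190,80,60
```

```text
30.1 [0.4214 0.1804 0.1631] [ 3.1205 -0.0488 -3.116 ] [-0.2616 -0.1955 -1.9717] 0.0120266149433278
(339, 790, 3) 5.642857142857143 4.9375
```

View pics/m19.png

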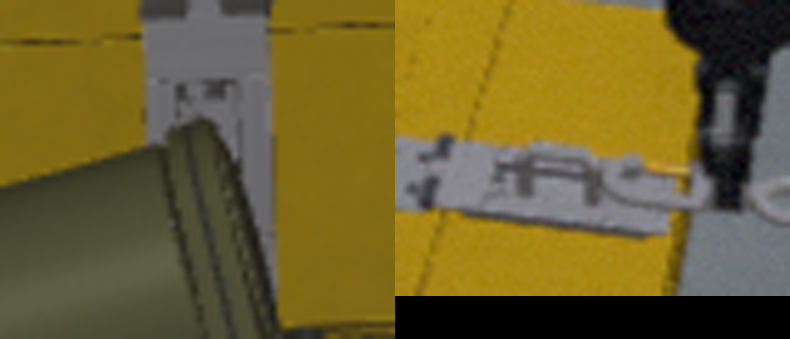

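Call:
play_rows(deltas=[[-0.03,0,0,0]])

```text
time_s: 30.2
eef_pos: [0.4223, 0.1804, 0.163]
eef_rot: [3.121, -0.05, -3.116]
wrist_force: [-3.5, -0.1, -1.4]
finger_gap: 0.0121
```

Call:
play_rows(deltas=[[-0.03,0,0,0]])

```text
time_s: 30.3
eef_pos: [0.4224, 0.1804, 0.1626]
eef_rot: [3.121, -0.053, -3.116]
wrist_force: [-6.9, 0.2, -0.5]
finger_gap: 0.012
```

Call:
play_rows(deltas=[[-0.03,0,0,0]])

```text
time_s: 30.4
eef_pos: [0.4225, 0.1804, 0.1622]
eef_rot: [3.121, -0.057, -3.116]
wrist_force: [-6.6, 0.0, 1.2]
finger_gap: 0.0114
```

Call:
play_rows(deltas=[[0.1,0,0,0],[0.02,0.1,0,0],[0,0.2,0,0],[0,0.25,0,0],[0,0.2,0,0],[0,0.1,0,0],[0,0.05,0,0]])

```text
time_s: 31.1
eef_pos: [0.4175, 0.22, 0.1638]
eef_rot: [3.12, -0.053, -3.115]
wrist_force: [-0.3, 0.2, -1.9]
finger_gap: 0.0123
```

```bash
python3 hold.py 2; python3 hk.py; python3 to.py .4542,.217,.1625
```

```text
0.4175 0.2200 0.1638 3.1200 -0.0528 -3.1153
0.4175 0.2197 0.1638 3.1200 -0.0528 -3.1155
hook n [ 0.0148 -0.0756  0.997 ] x [ 0.9996  0.0233 -0.013 ] yaw 0.023285194608107445
t 31.2 pos [0.4175 0.2197 0.1638] rot [ 3.12   -0.0528 -3.1155] q [ 0.3487 -0.2042  2.0841  0.0386  1.3052 -1.2586] F [-0.6335  0.6256 -2.4825] tip [0.4162 0.2202 0.1388]
.4542,.217,.1625 units [-0.9151 -0.0919 -0.019 ]
```

Call:
play_rows(deltas=[[-0.15,-0.02,0,0],[-0.25,-0.02,0,0],[-0.25,-0.02,0,0],[-0.15,-0.01,0,0],[-0.08,0,0,0],[0,0,0,0]])

```text
time_s: 31.8
eef_pos: [0.4569, 0.2166, 0.1614]
eef_rot: [3.121, -0.053, -3.117]
wrist_force: [0.4, 0.5, -2.3]
finger_gap: 0.0119
```

```bash
python3 duo.py 20 180,190,70,60 250,190,80,60; python3 hk.py; python3 to.py .4537,.214,.1625
```

```text
31.9 [0.4563 0.2167 0.1614] [ 3.1206 -0.0528 -3.1171] [ 0.2978  0.298  -2.6172] 0.011615923495231365
(339, 790, 3) 5.642857142857143 4.9375
hook n [ 0.0146 -0.075   0.9971] x [ 0.9997  0.0217 -0.013 ] yaw 0.021732386112032508
t 31.9 pos [0.4563 0.2167 0.1614] rot [ 3.1206 -0.0528 -3.1171] q [ 0.3176 -0.1202  2.0151  0.0368  1.2914 -1.2881] F [ 0.2978  0.298  -2.6172] tip [0.455  0.2172 0.1364]
.4537,.214,.1625 units [ 0.0681 -0.0653 -0.026 ]
```

View pics/m20.png

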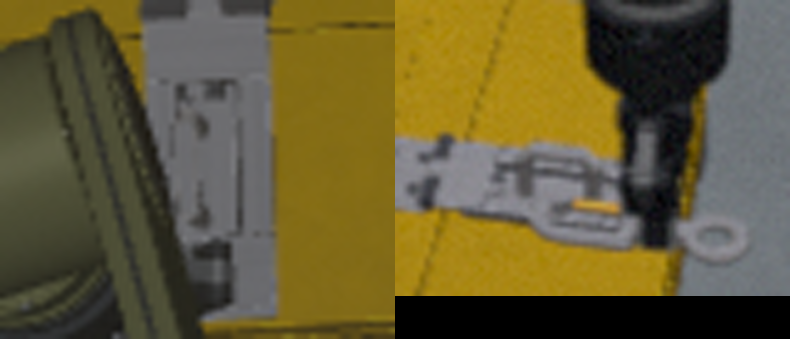

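Call:
play_rows(deltas=[[0.06,-0.05,0,0],[0.01,-0.08,0,0],[0,-0.06,0,0],[0,0,0,0]])

```text
time_s: 32.3
eef_pos: [0.4525, 0.2084, 0.1613]
eef_rot: [3.121, -0.053, -3.116]
wrist_force: [-0.0, 0.8, -1.9]
finger_gap: 0.0119
```

```bash
cat > rel.py <<'E'
from hk import *
L=np.array([.5029,.1823]);T=o['eef_pos'][:2];u=x[:2]/np.linalg.norm(x[:2]);d=L-T
print('leg in hook x %.1f y %.1f mm'%(1e3*d@u,1e3*d@np.array([-u[1],u[0]])),'T',o['eef_pos'],'F',o['wrist_force'],'t',o['time_s'])
E
python3 rel.py
```

```text
hook n [ 0.015  -0.0749  0.9971] x [ 0.9997  0.0225 -0.0133] yaw 0.0224588364608268
leg in hook x 49.8 y -27.3 mm T [0.4525 0.2084 0.1613] F [-0.0055  0.7667 -1.9132] t 32.3
```

Call:
play_rows(deltas=[[-0.035,-0.03,0,0],[0,0,0,0]])

```text
time_s: 32.5
eef_pos: [0.454, 0.2071, 0.1614]
eef_rot: [3.121, -0.053, -3.116]
wrist_force: [-0.1, 0.1, -1.9]
finger_gap: 0.012
```

Call:
play_rows(deltas=[[0,-0.04,0,0]])

```text
time_s: 32.6
eef_pos: [0.4541, 0.2055, 0.1614]
eef_rot: [3.12, -0.053, -3.116]
wrist_force: [1.3, 0.5, -1.4]
finger_gap: 0.0118
```

Call:
play_rows(deltas=[[0,-0.04,0,0]])

```text
time_s: 32.7
eef_pos: [0.4542, 0.2039, 0.1614]
eef_rot: [3.12, -0.053, -3.116]
wrist_force: [0.1, 0.2, -1.8]
finger_gap: 0.0118
```

```bash
python3 rel.py
```

```text
hook n [ 0.0144 -0.0752  0.9971] x [ 0.9997  0.0227 -0.0128] yaw 0.022688804416030106
leg in hook x 48.2 y -22.7 mm T [0.4542 0.2039 0.1614] F [ 0.0591  0.1878 -1.7945] t 32.7
```

Call:
play_rows(deltas=[[0,-0.04,0,0]])

```text
time_s: 32.8
eef_pos: [0.4542, 0.2023, 0.1613]
eef_rot: [3.12, -0.053, -3.116]
wrist_force: [0.1, 2.5, -1.2]
finger_gap: 0.0117
```

Call:
play_rows(deltas=[[0,-0.04,0,0]])

```text
time_s: 32.9
eef_pos: [0.4541, 0.2012, 0.1613]
eef_rot: [3.118, -0.053, -3.116]
wrist_force: [0.0, 3.0, -1.6]
finger_gap: 0.0121
```

Call:
play_rows(deltas=[[0,-0.04,0,0]])

```text
time_s: 33.0
eef_pos: [0.454, 0.2, 0.1613]
eef_rot: [3.117, -0.053, -3.116]
wrist_force: [-0.5, 3.2, -2.2]
finger_gap: 0.0119
```

Call:
play_rows(deltas=[[0,-0.05,0,0],[0,-0.05,0,0]])

```text
time_s: 33.2
eef_pos: [0.454, 0.1964, 0.1612]
eef_rot: [3.116, -0.053, -3.115]
wrist_force: [1.7, 4.0, -2.5]
finger_gap: 0.0118
```

Call:
play_rows(deltas=[[0,-0.05,0,0],[0,-0.05,0,0]])

```text
time_s: 33.4
eef_pos: [0.4544, 0.1926, 0.1612]
eef_rot: [3.114, -0.052, -3.115]
wrist_force: [0.7, 4.8, -2.0]
finger_gap: 0.0117
```

```bash
python3 rel.py;python3 duo.py 21 180,190,70,60 250,190,80,60;
```

```text
hook n [ 0.014  -0.0813  0.9966] x [ 0.9996  0.024  -0.0121] yaw 0.023954421203798804
leg in hook x 48.2 y -11.5 mm T [0.4544 0.1926 0.1612] F [ 0.7433  4.7702 -2.002 ] t 33.4
33.5 [0.4544 0.1924 0.1612] [ 3.1146 -0.0521 -3.115 ] [-0.5008  3.0407 -1.4537] 0.011584566194159951
(339, 790, 3) 5.642857142857143 4.9375
```

View pics/m21.png

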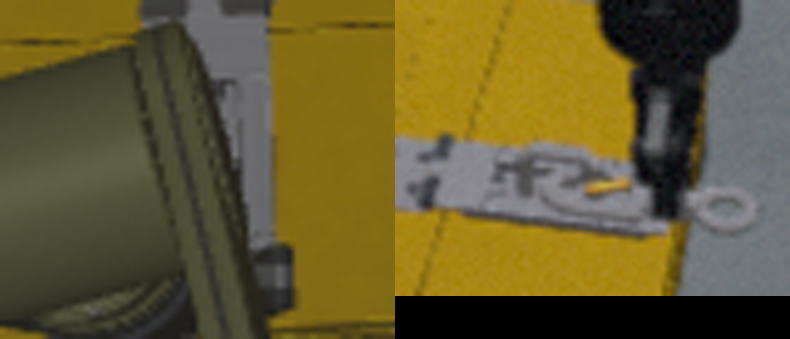

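Call:
play_rows(deltas=[[0,-0.05,0,0],[0,-0.05,0,0],[0,-0.05,0,0]])

```text
time_s: 33.8
eef_pos: [0.4546, 0.1867, 0.1614]
eef_rot: [3.113, -0.052, -3.114]
wrist_force: [-0.5, 4.9, -1.1]
finger_gap: 0.0122
```

```bash
python3 rel.py
```

```text
hook n [ 0.0141 -0.0822  0.9965] x [ 0.9996  0.024  -0.0121] yaw 0.02401098661367588
leg in hook x 48.2 y -5.5 mm T [0.4546 0.1867 0.1614] F [-0.4574  4.9285 -1.0746] t 33.8
```

Call:
play_rows(deltas=[[0,-0.05,0,0],[0,-0.04,0,0]])

```text
time_s: 34.0
eef_pos: [0.4544, 0.1828, 0.1613]
eef_rot: [3.113, -0.053, -3.114]
wrist_force: [-0.2, 4.8, -1.2]
finger_gap: 0.0117
```

```bash
python3 rel.py
```

```text
hook n [ 0.015  -0.0824  0.9965] x [ 0.9996  0.024  -0.013 ] yaw 0.024045756920677834
leg in hook x 48.5 y -1.7 mm T [0.4544 0.1828 0.1613] F [-0.1514  4.833  -1.1701] t 34.0
```

Call:
play_rows(deltas=[[0,-0.05,0,0]])

```text
time_s: 34.1
eef_pos: [0.454, 0.1813, 0.1612]
eef_rot: [3.111, -0.054, -3.114]
wrist_force: [-3.2, 8.1, -0.8]
finger_gap: 0.0117
```

Call:
play_rows(deltas=[[0.05,-0.01,0,0],[0.05,-0.01,0,0]])

```text
time_s: 34.3
eef_pos: [0.449, 0.1795, 0.1609]
eef_rot: [3.113, -0.057, -3.114]
wrist_force: [-2.2, 1.9, -0.6]
finger_gap: 0.0117
```

```bash
python3 rel.py
```

```text
hook n [ 0.019  -0.0825  0.9964] x [ 0.9996  0.024  -0.0171] yaw 0.02403629769313238
leg in hook x 54.0 y 1.5 mm T [0.449  0.1795 0.1609] F [-2.1764  1.9046 -0.6092] t 34.3
```

Call:
play_rows(deltas=[[0.05,0,0,0],[0.05,0,0,0]])

```text
time_s: 34.5
eef_pos: [0.4449, 0.1778, 0.1607]
eef_rot: [3.117, -0.056, -3.115]
wrist_force: [2.3, 2.4, -2.1]
finger_gap: 0.0121
```

```bash
python3 rel.py
```

```text
hook n [ 0.0184 -0.0789  0.9967] x [ 0.9996  0.0234 -0.0166] yaw 0.0233910283272109
leg in hook x 58.1 y 3.1 mm T [0.4449 0.1778 0.1607] F [ 2.2704  2.3656 -2.1474] t 34.5
```

Call:
play_rows(deltas=[[0.03,0.03,0,0]])

```text
time_s: 34.6
eef_pos: [0.4439, 0.1785, 0.161]
eef_rot: [3.118, -0.055, -3.116]
wrist_force: [0.5, 0.2, -1.7]
finger_gap: 0.0121
```

```bash
python3 rel.py;python3 duo.py 22 180,190,70,60 250,190,80,60;
```

```text
hook n [ 0.0172 -0.078   0.9968] x [ 0.9996  0.0229 -0.0154] yaw 0.022865964701968163
leg in hook x 59.0 y 2.4 mm T [0.4439 0.1785 0.161 ] F [ 0.4684  0.1744 -1.6561] t 34.6
34.7 [0.4437 0.1787 0.1609] [ 3.1173 -0.056  -3.1155] [ 0.0617  0.6381 -1.1704] 0.011671942441840118
(339, 790, 3) 5.642857142857143 4.9375
```

View pics/m22.png

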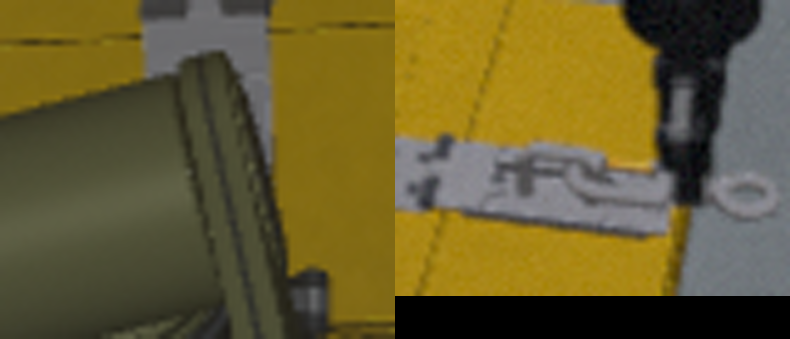

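```bash
python3 - <<'E'
from h import *
big('s22.png','z22.png',270,205,50,36,16)
r=np.array(proj('side',[[.4437+x*.9997-y*.023,.1785+x*.023+y,.1595+.005] for x,y in [(.024,-.0145),(.054,-.0145)]])); print((r-[270,205])*16)
E
```

```text
[[505.58787221 298.49188036]
 [340.36067454 277.93726069]]
```

View pics/z22.png

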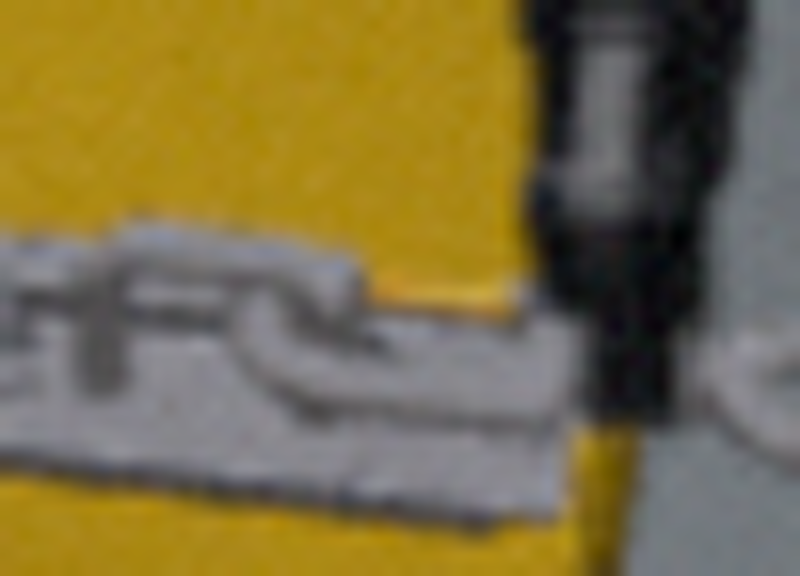

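Call:
play_rows(deltas=[[-0.05,0.02,0.04,0],[-0.04,0.01,0.05,0],[0,0,0.04,0]])

```text
time_s: 35.0
eef_pos: [0.4477, 0.1799, 0.1556]
eef_rot: [3.118, -0.055, -3.116]
wrist_force: [-0.7, -0.3, -1.6]
finger_gap: 0.0117
```

```bash
python3 rel.py
```

```text
hook n [ 0.0169 -0.0773  0.9969] x [ 0.9996  0.023  -0.0152] yaw 0.023044717846429284
leg in hook x 55.3 y 1.1 mm T [0.4477 0.1799 0.1556] F [-0.6614 -0.2653 -1.5511] t 35.0
```

Call:
play_rows(deltas=[[0,0,0.03,0]])

```text
time_s: 35.1
eef_pos: [0.4477, 0.1799, 0.1544]
eef_rot: [3.118, -0.055, -3.116]
wrist_force: [-2.4, -0.4, 4.3]
finger_gap: 0.0118
```

Call:
play_rows(deltas=[[0,0,0.03,0]])

```text
time_s: 35.2
eef_pos: [0.4477, 0.18, 0.1541]
eef_rot: [3.118, -0.056, -3.116]
wrist_force: [-3.2, -0.8, 8.2]
finger_gap: 0.0121
```

Call:
play_rows(deltas=[[0,0,-0.015,0],[0,0,0,0]])

```text
time_s: 35.4
eef_pos: [0.4481, 0.18, 0.1551]
eef_rot: [3.118, -0.055, -3.116]
wrist_force: [-0.2, 0.4, -0.8]
finger_gap: 0.0119
```

Call:
play_rows(deltas=[[0,0,0,0],[0,0,0,0],[0,0,0,0]], claw=32)

```text
time_s: 35.7
eef_pos: [0.4484, 0.1801, 0.1552]
eef_rot: [3.118, -0.054, -3.116]
wrist_force: [0.3, -0.3, -0.2]
finger_gap: 0.032
```

```bash
python3 duo.py 23 180,190,70,60 250,190,80,60
```

```text
35.8 [0.4484 0.1801 0.1552] [ 3.1182 -0.0537 -3.1156] [0.3005 0.9885 0.1243] 0.03215678109989837
(339, 790, 3) 5.642857142857143 4.9375
```

View pics/m23.png

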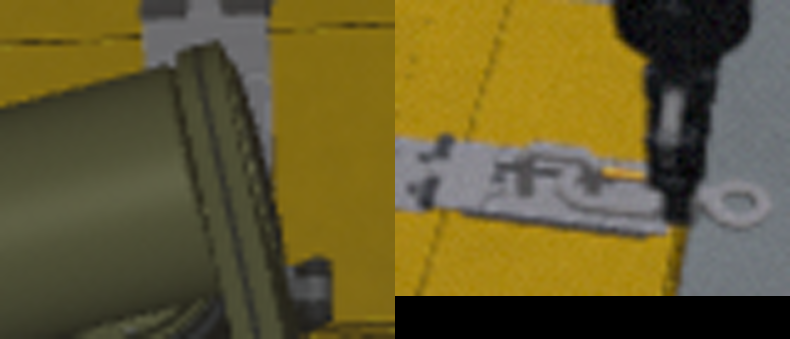

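Released; the hook is hooked round the leg. I'll lift straight up and clear.

Call:
play_rows(deltas=[[0,0,-0.1,0],[0,0,-0.2,0],[0,0,-0.4,0],[0,0,-0.7,0],[0,0,-0.8,0],[0,0,-0.8,0],[0,0.5,-0.3,0],[0.3,0.9,0,0],[0.3,0.9,0,0],[0.3,0.9,0,0],[0.3,0.9,0,0],[0.1,0.5,0,0],[0,0,0,0]])

```text
time_s: 37.1
eef_pos: [0.3993, 0.3662, 0.3106]
eef_rot: [3.113, -0.043, -3.119]
wrist_force: [0.9, 0.2, 0.5]
finger_gap: 0.0321
```

```bash
python3 duo.py 24 180,190,70,80 250,190,80,60; python3 - <<'E'
from h import *
big('t24.png','zt24.png',190,200,50,66,9);big('s24.png','zs24.png',265,205,60,36,13)
for c in('top','side'):
    for n in('hook','gate','hasp','bottle_lid'):
        print(c,n,[(r['bbox'],round(r['conf'],2)) for r in search_frame(c,n)][:2])
E
```

```text
37.2 [0.4001 0.3643 0.3103] [ 3.1136 -0.0433 -3.1217] [-0.0087  0.2489 -0.0188] 0.032008192020955534
(451, 790, 3) 5.642857142857143 4.9375
top hook [([206.1, 224.7, 13.0, 44.2], 0.83), ([206.0, 188.6, 23.3, 57.8], 0.74)]
top gate []
top hasp [([206.1, 190.0, 25.8, 54.7], 0.71), ([207.3, 218.7, 15.1, 49.3], 0.64)]
top bottle_lid [([145.3, 141.9, 30.1, 32.9], 0.91)]
side hook [([283.8, 227.1, 30.1, 5.0], 0.48)]
side gate []
side hasp [([251.9, 218.0, 53.0, 20.0], 0.79)]
side bottle_lid [([200.3, 219.1, 26.1, 48.9], 0.66), ([278.7, 165.4, 15.8, 18.2], 0.28)]
```

View pics/zt24.png

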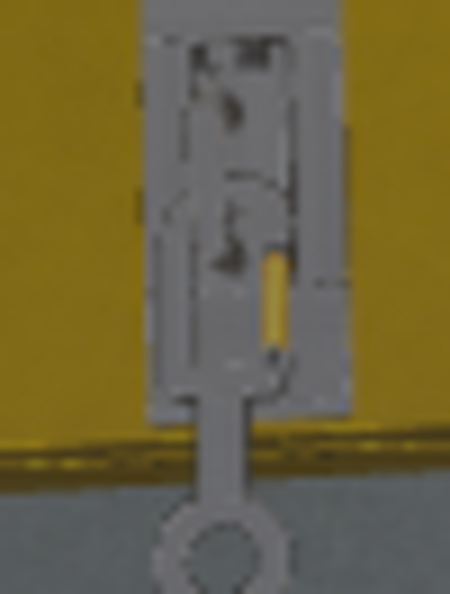

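View pics/zs24.png

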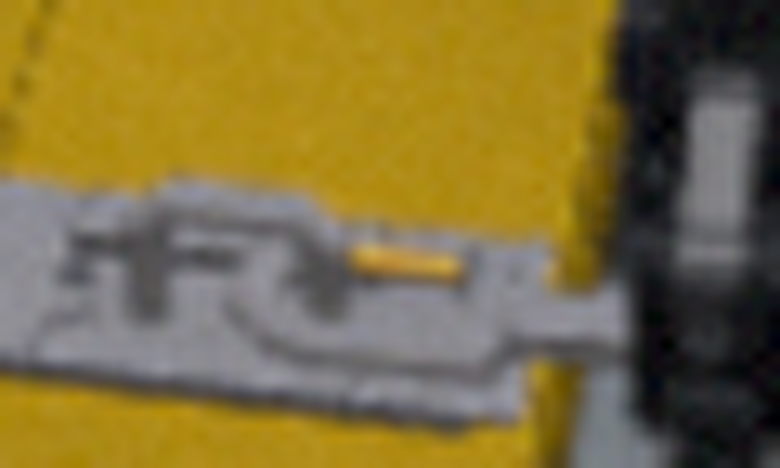

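View pics/s24.png

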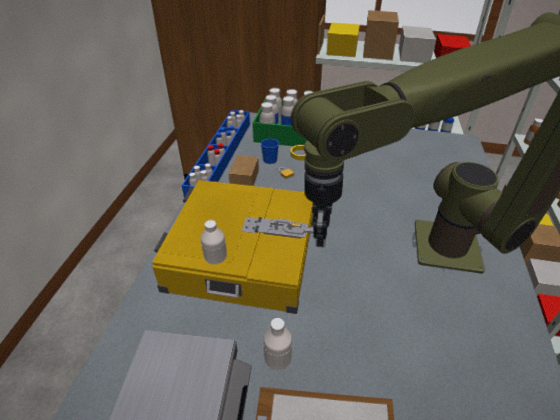

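Call:
play_rows(deltas=[[0.2,-0.5,-0.5,0],[0.2,-0.9,-0.5,0],[0,-1,-0.5,0],[0,-1,0,0],[0,-1,0,0],[0,-1,0,0],[0,-1,0,0],[0,-1,0,0],[0,-0.9,0,0],[0,-0.4,0,0],[0,0,0,0]])

```text
time_s: 38.7
eef_pos: [0.3912, -0.0013, 0.3633]
eef_rot: [3.117, -0.04, -3.127]
wrist_force: [-0.3, -0.2, -0.0]
finger_gap: 0.0321
```

```bash
python3 duo.py 25 170,190,90,90 250,190,80,60; python3 - <<'E'
from h import *
a=.023
# bow end & eye end from top at strap level
big('t25.png','zt25.png',190,200,50,70,8);big('s25.png','zs25.png',265,205,60,45,13)
def hk(T,x,y,z):return [T[0]+x*np.cos(a)-y*np.sin(a),T[1]+x*np.sin(a)+y*np.cos(a),z]
T=(.4478,.180)
for nm,z0,dz in(('flat',.156,0),('tilt',.156,-.0020)):
    pts=[hk(T,x/1e3,y/1e3,z0+ (0 if nm=='flat' else min(0,(x-10))*.15/1e3)) for x,y in [(75.5,0),(-49,0),(-32,17),(-32,-17),(24,-14.5),(54,-14.5)]]
    print(nm,'side',((proj('side',pts)-[265,205])*13).round(0).tolist(),'top',((proj('top',pts)-[190,200])*8).round(0).tolist())
E
```

```text
38.8 [0.3913 0.0004 0.3634] [ 3.1165 -0.0399 -3.1237] [0.1835 0.4668 0.8325] 0.03253627158073994
(395, 790, 3) 4.388888888888889 4.9375
flat side [[215.0, 288.0], [778.0, 359.0], [692.0, 403.0], [708.0, 296.0], [455.0, 273.0], [321.0, 256.0]] top [[191.0, 146.0], [198.0, 551.0], [142.0, 497.0], [253.0, 491.0], [241.0, 309.0], [239.0, 212.0]]
tilt side [[215.0, 288.0], [775.0, 388.0], [690.0, 424.0], [706.0, 317.0], [455.0, 273.0], [321.0, 256.0]] top [[191.0, 146.0], [203.0, 552.0], [145.0, 498.0], [256.0, 493.0], [241.0, 309.0], [239.0, 212.0]]
```

View pics/zs25.png

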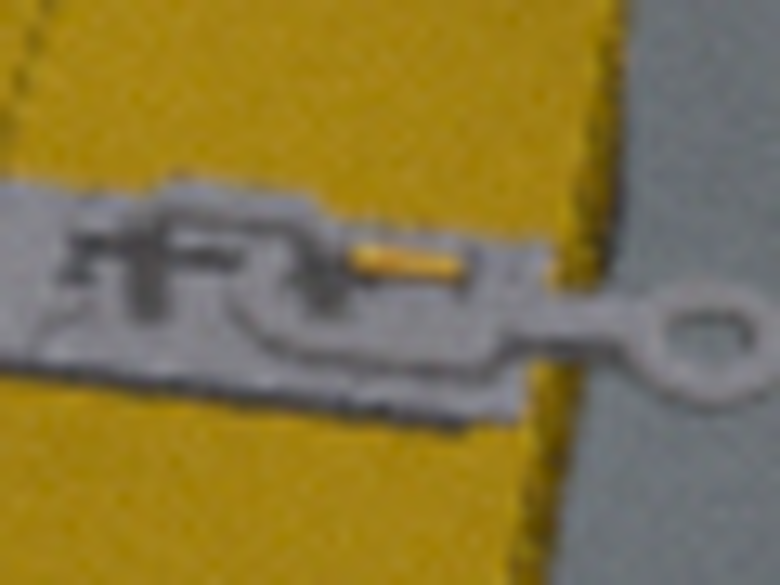

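View pics/zt25.png

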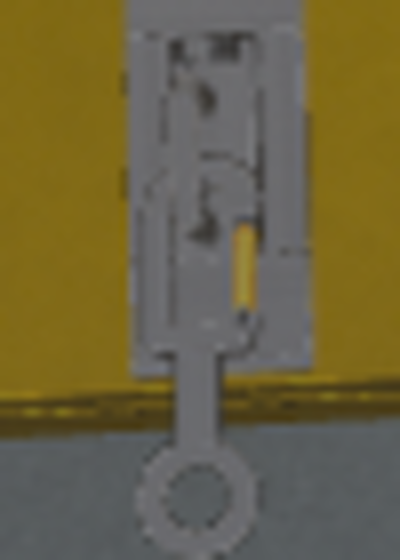

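The hook lies flat: the eye in the side view is at about (710, 343), which matches the flat prediction rather than a tilted one. The gate is straight and shut in both views, the bow is round the front leg, and the strap is flat. Handing in.

```bash
python3 -c "
from cell import *
print(observe()['time_s'],observe()['wrist_force']); print(hand_in())"
```

```text
38.8 [0.18350236 0.46678827 0.83245305]
the job is handed in; nothing more can be done
None
```

The chest is secured. The hasp strap is folded flat over the staple, and the snap hook is on the front leg with its gate shut, lying on the strap. I handed in at 38.8 s with the gripper open and clear of everything.

**How it went**
- **Strap:** my first two passes went over the strap without touching it. The fingertips sit about 25 mm higher relative to the reported tool position than the interface text says. After correcting for that, I swung the strap forward and pressed the tab down at about 11 N.
- **Hook:** I felt for the front leg with the tip of the bow, then pressed the hook sideways onto the leg. The gate gave way, and I drew the hook back until the gate flicked shut. I then moved it about 4 mm back in so more of it rests on the strap, and let go.
- **Forces:** the highest wrist force I read with the hook in hand was about 9 N. I only read it at the end of each short move.

**Last checks**
- **Gate and strap:** both camera views show the gate straight and shut, the bow round the front leg and the strap flat. The sideways force on the hook dropped to near zero once the gate closed. The network did not find the gate in either final picture, so this rests on the pictures and that force drop.
- **Lying flat:** the side view matches a flat hook, not a tilted one. The shank and eye stick out past the end of the strap, and I estimate the hook's balance point is only a few millimetres inside the strap's edge.
- **Other things:** the bottle on the lid is still standing. I did not measure the loose objects again, but nothing touched them and none looked moved in the last full view.

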